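# Press the faced painting panels and stand them to dry

### The arm

A 7-joint arm with a two-finger parallel gripper is mounted at the origin on the work surface. World frame = base frame: x ahead of the robot, y to its left, z up, the work surface at z = 0. Lengths are in m, angles in rad, forces in N, time in s.
With the tool pointing down it reaches from about 0.425 to 0.875 m from the base axis. Payload 8.4 kg.
Tool frame: the origin (TCP) lies midway between the tips of the shut fingers; the grasp point (between the pads) lies 19 mm behind it; z points along the fingers, y is the line along which they close (so a half turn about z gives the same grasp; the last joint's range is limited). The gripper opens to 85 mm and grips with 20 to 120 N. Pads are 22 mm wide; open, the fingers measure 114 mm over their backs; the gripper's body (76 mm by 85 mm) begins 54 mm behind the grasp point. The pads swing forward as they close: fully open they stand 13 mm farther back than shut.
Start: joints at [-0.099, 0.333, 0.04, 1.465, -0.013, 1.343, -0.059], TCP at [0.65, -0, 0.231] pointing down, gripper open.
Joint ranges: [-2.58, 2.58], [-0.38, 2.09], [-1.3, 1.39], [0.25, 2.4], [-1.5, 4.64], [0.08, 2.09], [-2.65, 2.65]. Speed limits (rad/s): [2.22, 2.22, 2.79, 2.79, 3.14, 3.14, 3.14].

### API

Orientations are given as a unit quaternion [x, y, z, w].
In Python, from plant import robot gives the robot as it stands.
- The arm moves only by the shell command python3 -m crank 'ROWS' [FORCE]. ROWS is JSON, a list of rows, each an object with "delta_pos": the shift along the tool's x, y, z in m, a list of three; "yaw": the turn about the tool's z in degrees; "gripper": the finger opening in m, from 0 to 0.0854. A call has 1 to 5 rows; each row shifts and turns the commanded pose from where the row before left it, along the tool's axes as they then stand; what a row does not reach is not made up. A row lasts 1/12 s, in which the tool goes at most 41.7 mm and 7.16 degrees, less where a joint would pass 70% of its speed; a pose out of reach is approached as far as the arm can. A call is refused whole if a number of a shift passes 0.0417 or a number of a turn 7.16, either way. A call with a gripper value outside its range is refused whole. The fingers move at their own pace and stop on an object; FORCE is the grip in N (left out, the last holds). Time passes only in rows, so rows that do not move let the fingers close. It gives the time, the measured TCP pose, the force, the opening and the grip force at its end, in the units of the state.
- robot.get_state(): the state, without advancing time (a new reading comes with each control period).
- robot.camera(name): name is "scene" or "side" or "wrist"; returns (picture, depth): 384x512x3 uint8, red, green, blue; 384x512 float32, m along the optical axis (not along the pixel's ray), 0 where there is no reading.
- robot.camera_params(name): a dict with "intrinsics" (3x3 intrinsics, pixels), "T" (4x4, takes a point from camera to world coordinates); the wrist camera has in their place "T_tool_cam" (4x4, takes a point from camera to tool coordinates, whose origin is the TCP and whose axes are the flange's). Camera axes: x right, y up, looking along -z (the intrinsics and any distortion apply to the point x, -y, -z); pixel columns grow to the right and rows downward; lengths in m; the calibration is good to about 2 mm. A picture is of the moment at which its call begins: read the wrist's pose just before it. camera_params takes no time and is no camera call.
- robot.close_job(): hands the job in; it is judged then, once.
The state is a dict: "time_s": time; "joints": joint angles; "qvel": joint speeds; "joint_efforts": joint torques, N m; "ee_pos": TCP position; "tcp_rot": TCP orientation; "contact_force": force on the tool from outside, world axes, zero at the start; "torque": the same for the moment, N m; "width": finger opening in m; "grip_force": force on a finger pad.
Only numpy, scipy, OpenCV 4.12 (cv2) and the standard library are available. Lean on these libraries where they do the work, as an engineer would, in place of code of your own. Each camera call takes 0.05 s, during which the arm holds its last target. There are 200 camera calls.

### The job

Draw the prop pin out of the bench press and park it upright in the notch at the press's other front corner. Lay all the small panels flat and side by side on the press bed, square under the jaw, and give them two full strokes of the handle, down to the stop and fully back up each time. Then stand every panel on its short end on the drying ledge, leave the pin in its notch and do not disturb the bottle, the can or the paint tube.

Things in the scene. Friction and masses are not known exactly. Their poses are not given: they have to be found in the camera images.
- press: Bench press, fixed: grey base 235 x 285 mm with a black rubber bed and an aluminium jaw hinged along its far (+x) side. Origin on the table under the base, 10 mm nearer +x than the bed's centre; press x points from the handle side to the hinge, y to the left, z up. The prop pin starts in a bore block (45 x 45 mm, 45 mm high, bore 13 mm wide and 30 mm deep) at x -75, y +200 mm
- bed (a point): Centre of the rubber bed's top, 30 mm above the table, axes as the press. Bed 115 (x) by 275 mm (y) between two steel lips 10 mm high along its front and back, with three stations at y -85, 0, +85 mm of this point parted by eight steel pegs (8 mm thick, 12 mm high) at x -42 and +42, y -127, -42, +42, +127 mm. One panel lies in each station, flat, length along x, turned under 0.25 rad
- hinge (a point): Middle of the jaw's hinge axis, which runs along press y, 62 mm above the table and 100 mm to +x of the press origin
- handle (a point): Centre of the jaw's handle, a black round bar 20 mm thick and 160 mm long that runs along press y, 220 mm from the hinge axis, held by two arms 75 mm either side of the middle; between the bar and the jaw plate (at the middle) is a gap of 35 mm. Jaw open it stands 282 mm above the table, right above the hinge; jaw down it is 62 mm above the table. Axes of this point turn with the jaw
- jaw (a joint): Angle of the jaw in rad: 0 fully open (the jaw stands upright), 1.55 at its stop, level, just above 24 mm thick panels on the bed. A spring opens it again: about 3 N at the handle to start and about 8 N at the stop, and a damper slows it (about 3 N more at the handle when it is moved at 0.2 m/s). With the pin in its bore the jaw is propped open about 0.35 rad short of its stop
- pin_grip (a point): Middle of the black round grip of the prop pin (grip 18 mm thick, 40 mm long, upright); the pin's z axis points up the pin. Below the grip are a steel collar (28 mm wide, 6 mm thick) and a shank 12 mm thick, 60 mm long, of which 30 mm start in the bore: the pin comes free when raised 30 mm. This point is 26 mm above the collar's underside and 86 mm above the shank's end. Mass about 90 g
- pin_collar (a point): Centre of the underside of the pin's collar, 26 mm below point pin_grip
- notch (a point): Where the pin is parked: a level steel fork at x -75, y -206 mm from the press origin, 10 mm thick, its top 85 mm above the table; this point is level with its top. The slot is 17 mm wide, closed on the +y side (towards the bed), open on the outer -y side; it reaches from 21 mm on the -y side of this point to 19 mm on the +y side. Parked, the shank hangs in the slot with its axis within 14 mm of this point and the collar rests on the fork
- panel0_c (a point): Centre of a panel: a pale wooden block 90 x 50 x 24 mm faced with canvas paper on one side; x along its 90 mm, y along its 50 mm, z out of the faced side. About 110 g. Starts flat on the table between the robot and the ledge. All panels are alike; not all are there every time
- panel1_c (a point): Centre of another panel just like panel0 (may be absent)
- panel2_c (a point): Centre of another panel just like panel0 (may be absent)
- ledge: Drying ledge of wood, fixed, 300 mm long in its y; its origin is on the table 73 mm to the -x side of the trough's centre line; x points away from the robot, z up
- ledge_floor (a point): Middle of the floor of the ledge's trough, 12 mm above the table; axes as the ledge. The trough is 36 mm wide in x and 300 mm long in y, with a front lip 10 mm above its floor on the robot's side and a back rest 42 mm above its floor on the far side. A panel stands here on its 50 x 24 mm end, upright or leaning back on the rest (up to 20 degrees), its width along y, its centre about 45 mm above the floor and within 135 mm of the middle in y
- bottle: Bystander: bottle 60 mm wide, 170 mm tall with a white cap, origin at its foot
- jar: Bystander: can 72 mm wide, 80 mm tall, origin at its foot
- tube: Bystander: metal paint tube lying down, about 115 mm long and 32 mm thick, origin under its middle
Mind the look-alikes: they are no part of the job. What is shaped like the part that bears panel0_c but green or purple is not meant.

How it is judged:
On the way, in this order (a step that is already met when the one before it is completed fails the run):
1. the jaw is at its stop with the pin parked in the notch and all the panels flat and square on the bed (value of joint jaw above 1.5 rad and horizontal distance between pin_collar and notch below 0.014 m and z of pin_collar in the frame of notch between -0.004 and 0.005 m and angle between pin_collar's own z axis and vertical below 0.15 rad and x of panel0_c in the frame of bed between -0.024 and 0.024 m and y of panel0_c in the frame of bed between -0.112 and 0.112 m and z of panel0_c in the frame of bed between 0.006 and 0.018 m and angle between the z axis of each of panel0_c, panel1_c, panel2_c and the z axis of bed, either way round below 0.12 rad and angle between the x axis of each of panel0_c, panel1_c, panel2_c and the x axis of bed, either way round below 0.25 rad and x of panel1_c in the frame of bed between -0.024 and 0.024 m and y of panel1_c in the frame of bed between -0.112 and 0.112 m and z of panel1_c in the frame of bed between 0.006 and 0.018 m and x of panel2_c in the frame of bed between -0.024 and 0.024 m and y of panel2_c in the frame of bed between -0.112 and 0.112 m and z of panel2_c in the frame of bed between 0.006 and 0.018 m), for 0.1 s.
2. the jaw is fully back up (value of joint jaw below 0.08 rad), for 0.1 s.
3. the jaw is at its stop a second time, the panels on the bed (all of step 1), for 0.1 s.
4. the jaw is fully back up again (value of joint jaw below 0.08 rad), for 0.1 s.
At the end, for the whole second after the job is handed in: Each panel stands on its short end in the ledge's trough (within 20 degrees of upright, centre 38 to 55 mm above its floor, within 135 mm of the middle); the pin hangs upright in the notch, within 14 mm of the notch point, collar on the fork; the jaw is fully open (below 0.08) (x of panel0_c in the frame of ledge_floor between -0.02 and 0.025 m and y of panel0_c in the frame of ledge_floor between -0.135 and 0.135 m and z of panel0_c in the frame of ledge_floor between 0.038 and 0.055 m and angle between the x axis of each of panel0_c, panel1_c, panel2_c and the z axis of ledge_floor, either way round below 0.35 rad and x of panel1_c in the frame of ledge_floor between -0.02 and 0.025 m and y of panel1_c in the frame of ledge_floor between -0.135 and 0.135 m and z of panel1_c in the frame of ledge_floor between 0.038 and 0.055 m and x of panel2_c in the frame of ledge_floor between -0.02 and 0.025 m and y of panel2_c in the frame of ledge_floor between -0.135 and 0.135 m and z of panel2_c in the frame of ledge_floor between 0.038 and 0.055 m and horizontal distance between pin_collar and notch below 0.014 m and z of pin_collar in the frame of notch between -0.004 and 0.005 m and angle between pin_collar's own z axis and vertical below 0.15 rad and value of joint jaw below 0.08 rad); the robot touches nothing.
It fails at once if the bottle was moved more than 40 mm or tipped over (distance of bottle from where it was at the start of the episode above 0.04 m or angle between bottle's own z axis and vertical above 0.5 rad).
It fails at once if the can was moved more than 40 mm or tipped over (distance of jar from where it was at the start of the episode above 0.04 m or angle between jar's own z axis and vertical above 0.5 rad).
It fails at once if the paint tube was moved more than 40 mm (distance of tube from where it was at the start of the episode above 0.04 m).
Of panel0, panel1, panel2 only 2 to 3 are there at a start; the rules pass over those that are not, and their reading is None.
At some moment in a run one of panel0, panel1, panel2 may be knocked a few centimetres aside while the robot is not near it.
It also fails if it takes over 210 s, if anything falls off the work surface, if the arm or the gripper's body presses on something with over 40 N, if the wrist force passes 120 N, or if a joint passes its speed limit or range.

## Working session

There is one attempt and no reset: what is moved stays moved. The work goes in short steps, Python scripts to look and compute and a shell command to move; the robot and the scene stay as the last step left them, time stands still between calls to the robot, and variables do not carry over. Pictures are saved under pics/ and viewed, at most 14 in all, crops included, and the job is handed in when it is done.

```bash
ls; mkdir -p pics; cat > h.py <<'E'
import numpy as np, cv2
from scipy.spatial.transform import Rotation as R
from plant import robot
def snap(name, f=None):
    s=robot.get_state(); img,d=robot.camera(name)
    p=robot.camera_params(name); K=np.array(p["intrinsics"])
    if name=="wrist":
        T=np.eye(4); T[:3,:3]=R.from_quat(s["tcp_rot"]).as_matrix(); T[:3,3]=s["ee_pos"]; T=T@np.array(p["T_tool_cam"])
    else: T=np.array(p["T"])
    if f: cv2.imwrite("pics/"+f,cv2.cvtColor(img,cv2.COLOR_RGB2BGR))
    v,u=np.mgrid[:384,:512]
    P=np.stack([(u-K[0,2])/K[0,0]*d,-(v-K[1,2])/K[1,1]*d,-d],-1)@T[:3,:3].T+T[:3,3]
    P[d==0]=np.nan
    return img,P,K,T
def ray(u,v,z,K,T):
    r=T[:3,:3]@np.array([(u-K[0,2])/K[0,0],-(v-K[1,2])/K[1,1],-1]); return T[:3,3]+r*(z-T[2,3])/r[2]
E
python3 - <<'E'
from h import *
for n in("scene","side","wrist"):
    img,P,K,T=snap(n,n+"0.png"); np.save(n+"P.npy",P); print(n,T.round(3).tolist(),K.round(1).tolist(), robot.camera_params(n).keys())
print(robot.get_state())
E
python3 -c "
import cv2,numpy as np
a=[cv2.imread(f'pics/{n}0.png') for n in('scene','side')]
"
```

```text
pics
scene [[0.2, -0.656, 0.728, 1.549], [0.98, 0.143, -0.14, -0.223], [-0.012, 0.741, 0.671, 1.121], [0.0, 0.0, 0.0, 1.0]] [[486.7, 0.0, 244.4], [0.0, 486.7, 187.6], [0.0, 0.0, 1.0]] dict_keys(['intrinsics', 'T'])
side [[0.88, 0.253, -0.401, 0.077], [-0.474, 0.509, -0.719, -0.838], [0.023, 0.823, 0.567, 0.83], [0.0, 0.0, 0.0, 1.0]] [[418.0, 0.0, 261.2], [0.0, 418.0, 191.8], [0.0, 0.0, 1.0]] dict_keys(['intrinsics', 'T'])
wrist [[1.0, -0.0, 0.002, 0.65], [-0.0, 0.964, 0.265, 0.066], [-0.002, -0.265, 0.964, 0.373], [0.0, 0.0, 0.0, 1.0]] [[267.1, 0.0, 254.6], [0.0, 267.1, 194.4], [0.0, 0.0, 1.0]] dict_keys(['intrinsics', 'T_tool_cam'])
{'time_s': 0.15, 'joints': array([-0.09920967,  0.33377075,  0.03986606,  1.46606483, -0.01336919,
        1.34328806, -0.05849447]), 'qvel': array([-0.00046385, -0.00301351, -0.00084028, -0.0035722 , -0.00137999,
        0.0002384 , -0.0001259 ]), 'joint_efforts': array([ 1.83829346e-03, -6.59043789e+01,  1.36682332e+00, -4.05872834e+01,
        1.70135766e-02,  9.73434420e-03, -6.22943548e-05]), 'ee_pos': array([ 6.49649341e-01, -2.06539756e-05,  2.30612782e-01]), 'tcp_rot': array([ 7.07101352e-01,  7.07111927e-01, -4.84828602e-04, -4.06745491e-04]), 'contact_force': array([0.040209  , 0.70256988, 0.56077945]), 'torque': array([0.00869515, 0.06153548, 0.03713439]), 'grip_force': 0.0, 'width': 0.08580690258093059}
```

View pics/scene0.png

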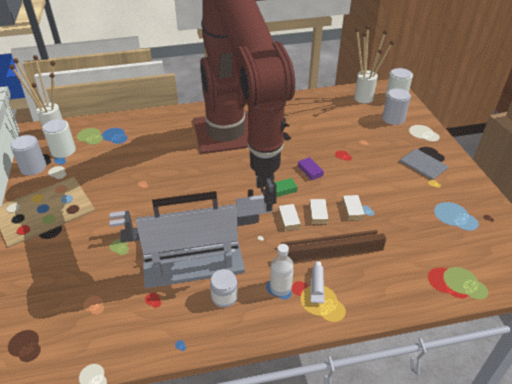

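View pics/side0.png

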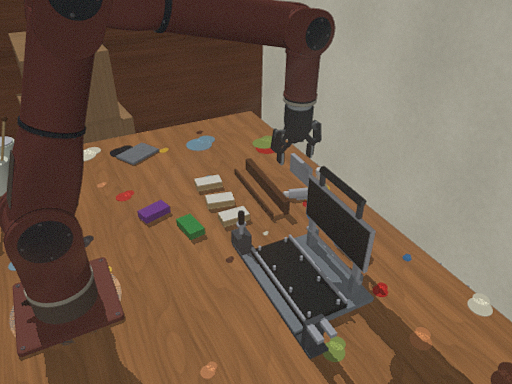

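```bash
cat > m1.py <<'E'
from h import *
for n in("scene","side"):
    img=cv2.cvtColor(cv2.imread(f"pics/{n}0.png"),cv2.COLOR_BGR2HSV); P=np.load(n+"P.npy")
    S,V=img[...,1],img[...,2]; z=P[...,2]
    m=((z>.016)&(z<.032)&(S<90)&(V>110)&(P[...,0]<.75)&(P[...,1]>-.1)&(P[...,1]<.4)&(P[...,0]>.35)).astype(np.uint8)
    k,l,st,c=cv2.connectedComponentsWithStats(m)
    for i in range(1,k):
        if st[i,4]>40:
            q=P[l==i]; r=cv2.minAreaRect((q[:,:2]*1000).astype(np.float32)); print(n,"panel",c[i].round(),st[i,4],np.round(r[0]),np.round(r[1]),round(r[2],1),"medz",np.median(q[:,2]).round(4))
    # decoys / ledge / handles / bed
    near=(P[...,0]>.35)&(P[...,0]<1.1)&(P[...,1]>-.65)&(P[...,1]<.3)
    for nm,mm in(("bed",near&(abs(z-.03)<.004)&(V<70)&(P[...,1]<.1)),("handle",near&(z>.275)&(z<.297)&(V<70)&(P[...,1]<.1)&(P[...,0]>.7)),
                 ("low45",near&(abs(z-.045)<.004)&(P[...,1]<.1)),("notch85",near&(abs(z-.085)<.003)&(P[...,1]<-.2)&(P[...,0]<.8)),
                 ("grip",near&(z>.085)&(z<.125)&(V<80)&(P[...,0]<.72)),
                 ("ledge54",near&(abs(z-.054)<.004)&(S>80)&(P[...,1]>-.1)&(P[...,0]>.6)),("ledge22",near&(abs(z-.022)<.003)&(S>80)&(P[...,1]>-.1)&(P[...,0]>.6))):
        k,l,st,c=cv2.connectedComponentsWithStats(mm.astype(np.uint8))
        for i in range(1,k):
            if st[i,4]>25:
                q=P[l==i]; r=cv2.minAreaRect((q[:,:2]*1000).astype(np.float32)); print(n,nm,c[i].round(),st[i,4],np.round(r[0]),np.round(r[1]),round(r[2],1),"z",q[:,2].min().round(3),q[:,2].max().round(3))
E
python3 m1.py
```

```text
scene panel [353. 205.] 336 [516. 330.] [51. 96.] 81.5 medz 0.0244
scene panel [318. 209.] 338 [508. 217.] [51. 98.] 77.1 medz 0.024
scene panel [289. 215.] 353 [512. 118.] [51. 99.] 87.6 medz 0.0242
scene panel [317. 266.] 69 [731. 139.] [32. 35.] 85.1 medz 0.0265
scene low45 [279. 285.] 39 [783.  17.] [58. 25.] 66.4 z 0.041 0.048
scene low45 [218. 296.] 29 [ 785. -154.] [45. 10.] 48.6 z 0.041 0.049
scene notch85 [120. 217.] 156 [ 475. -398.] [56. 55.] 89.9 z 0.082 0.088
scene grip [250. 193.] 26 [485.  -1.] [12. 19.] 77.8 z 0.104 0.123
scene ledge54 [327. 244.] 464 [680. 185.] [230.  28.] 87.0 z 0.05 0.058
scene ledge22 [345. 235.] 60 [632. 259.] [78. 12.] 88.4 z 0.019 0.025
scene ledge22 [306. 240.] 106 [626. 140.] [152.  14.] 87.7 z 0.019 0.025
side panel [208. 180.] 221 [512. 331.] [57. 88.] 81.3 medz 0.026
side panel [290. 193.] 65 [729. 134.] [20. 46.] 39.8 medz 0.0248
side panel [219. 197.] 256 [506. 214.] [57. 89.] 78.3 medz 0.0258
side panel [232. 213.] 253 [512. 116.] [53. 89.] 87.8 medz 0.026
side panel [301. 239.] 53 [642. -80.] [38. 31.] 83.3 medz 0.0175
side panel [248
[... 446 characters left out ...]
41 0.046
side low45 [260. 257.] 45 [ 483. -112.] [ 7. 89.] 0.6 z 0.041 0.046
side low45 [332. 283.] 51 [ 601. -275.] [86.  7.] 89.3 z 0.041 0.044
side low45 [279. 284.] 32 [ 482. -220.] [54.  6.] 88.7 z 0.041 0.045
side low45 [301. 313.] 27 [ 481. -322.] [35.  7.] 88.8 z 0.041 0.045
side notch85 [319. 327.] 385 [ 474. -401.] [58. 51.] 89.5 z 0.082 0.088
side grip [241. 217.] 73 [479.  -4.] [16. 15.] 84.9 z 0.085 0.125
side grip [335. 241.] 235 [ 645. -202.] [253.   5.] 89.0 z 0.11 0.125
side grip [314. 319.] 97 [ 475. -380.] [51. 16.] 0.1 z 0.085 0.089
side ledge54 [271. 185.] 275 [676. 176.] [238.  27.] 88.3 z 0.05 0.058
side ledge22 [258. 196.] 71 [627. 175.] [158.  11.] 87.8 z 0.019 0.025
```

```bash
python3 -m crank '[{"delta_pos":[0,-0.034,0],"gripper":0.085},{"delta_pos":[0,-0.034,0]},{"delta_pos":[0,-0.034,0]},{"delta_pos":[0,-0.033,0]},{"delta_pos":[-0.003,-0.033,0]}]' 30
python3 -m crank '[{"delta_pos":[0,0,0]},{"delta_pos":[0,0,0]}]'
python3 - <<'E'
from h import *
img,P,K,T=snap("wrist","w1.png"); s=robot.get_state(); print(s["ee_pos"],s["tcp_rot"])
z=P[...,2]
m=(z>.085)&(z<.128)&(abs(P[...,0]-.482)<.05)&(abs(P[...,1])<.06)
q=P[m]; print(len(q), np.median(q,0),q.min(0),q.max(0))
m=(abs(z-.121)<.004)&(abs(P[...,0]-.482)<.05)&(abs(P[...,1])<.06)
q=P[m]; print(len(q), q.min(0),q.max(0))
E
```

```text
[ 6.49717595e-01 -3.51343626e-08  2.30764086e-01] [ 7.07110857e-01  7.07102519e-01 -3.83507139e-04 -3.42097063e-04]
586 [ 0.48665855 -0.00122905  0.11512297] [ 0.47312021 -0.01166874  0.08500215] [0.49108797 0.0056243  0.12262786]
273 [ 0.47312021 -0.01166874  0.11703887] [0.49096969 0.0055848  0.12262786]schema error: expected keys delta_pos, yaw, gripper
schema error: expected keys delta_pos, yaw, gripper
```

View pics/w1.png

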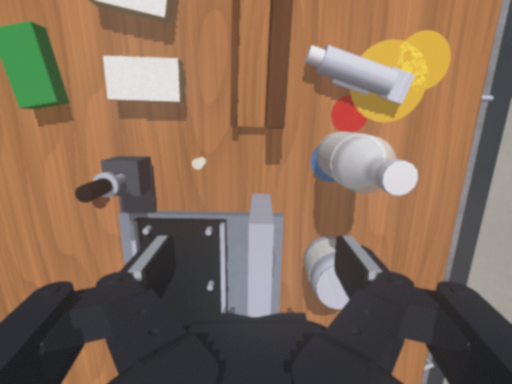

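```bash
python3 -m crank '[{"delta_pos":[0,-0.034,0],"yaw":0,"gripper":0.085},{"delta_pos":[0,-0.034,0],"yaw":0,"gripper":0.085},{"delta_pos":[0,-0.034,0],"yaw":0,"gripper":0.085},{"delta_pos":[0,-0.033,0],"yaw":0,"gripper":0.085},{"delta_pos":[-0.003,-0.033,0],"yaw":0,"gripper":0.085}]' 40
python3 -m crank '[{"delta_pos":[0,0,0.04],"yaw":0,"gripper":0.085},{"delta_pos":[0,0,0.04],"yaw":0,"gripper":0.085},{"delta_pos":[0,0,0.04],"yaw":0,"gripper":0.085},{"delta_pos":[0,0,0.025],"yaw":0,"gripper":0.085},{"delta_pos":[0,0,0],"yaw":0,"gripper":0.085}]'
python3 -m crank '[{"delta_pos":[0,0,0],"yaw":0,"gripper":0.085}]'
python3 -m crank '[{"delta_pos":[0,0,0],"yaw":0,"gripper":0.0},{"delta_pos":[0,0,0],"yaw":0,"gripper":0.0},{"delta_pos":[0,0,0],"yaw":0,"gripper":0.0},{"delta_pos":[0,0,0],"yaw":0,"gripper":0.0},{"delta_pos":[0,0,0],"yaw":0,"gripper":0.0}]' 40
python3 -m crank '[{"delta_pos":[0,0,0],"yaw":0,"gripper":0.0},{"delta_pos":[0,0,0],"yaw":0,"gripper":0.0},{"delta_pos":[0,0,0],"yaw":0,"gripper":0.0},{"delta_pos":[0,0,0],"yaw":0,"gripper":0.0},{"delta_pos":[0,0,0],"yaw":0,"gripper":0.0}]' 40
```

```text
time_s: 0.62
ee_pos: [0.4803, -0.0026, 0.2309]
tcp_rot: [0.707, 0.707, -0.0, -0.0]
contact_force: [0.3, -0.4, 1.6]
width: 0.0847
grip_force: 0.0
time_s: 1.03
ee_pos: [0.4781, -0.0033, 0.0814]
tcp_rot: [0.707, 0.707, -0.003, -0.003]
contact_force: [-0.9, 0.9, 0.2]
width: 0.0851
grip_force: 0.0
time_s: 1.12
ee_pos: [0.4812, -0.0031, 0.0859]
tcp_rot: [0.707, 0.707, -0.001, -0.001]
contact_force: [1.2, -0.2, 1.2]
width: 0.0846
grip_force: 0.0
time_s: 1.53
ee_pos: [0.4825, -0.003, 0.0872]
tcp_rot: [0.707, 0.707, 0.001, 0.0]
contact_force: [0.5, -1.2, 0.0]
width: 0.0255
grip_force: 0.0
time_s: 1.95
ee_pos: [0.4822, -0.003, 0.087]
tcp_rot: [0.707, 0.707, 0.0, 0.0]
contact_force: [-2.1, -1.0, 5.1]
width: 0.0169
grip_force: 38.9
```

```bash
python3 -m crank '[{"delta_pos":[0,0,-0.015],"yaw":0,"gripper":0},{"delta_pos":[0,0,-0.025],"yaw":0,"gripper":0},{"delta_pos":[0,0,-0.03],"yaw":0,"gripper":0},{"delta_pos":[0,0,-0.03],"yaw":0,"gripper":0},{"delta_pos":[0,0,-0.025],"yaw":0,"gripper":0}]'
for i in 1 2; do python3 -m crank '[{"delta_pos":[-0.038,0,0],"yaw":0,"gripper":0},{"delta_pos":[-0.04,0,0],"yaw":0,"gripper":0},{"delta_pos":[-0.04,0,0],"yaw":0,"gripper":0},{"delta_pos":[-0.04,0,0],"yaw":0,"gripper":0},{"delta_pos":[-0.04,0,0],"yaw":0,"gripper":0}]'; done
python3 -m crank '[{"delta_pos":[-0.03,0,0],"yaw":0,"gripper":0},{"delta_pos":[-0.02,0,0],"yaw":0,"gripper":0},{"delta_pos":[0,0,0],"yaw":0,"gripper":0},{"delta_pos":[0,0,0],"yaw":0,"gripper":0}]'
python3 - <<'E'
from h import *
img,P,K,T=snap("wrist","w2.png"); s=robot.get_state(); print(s["ee_pos"],s["tcp_rot"],s["width"])
z=P[...,2]; m=((abs(z-.085)<.005)&(abs(P[...,0]-.478)<.06)&(abs(P[...,1]+.405)<.06)).astype(np.uint8)
for n,(M,PP) in {"w":(m,P)}.items():
    for y in np.arange(-.435,-.37,.005):
        q=PP[(M>0)&(abs(PP[...,1]-y)<.0015)]
        if len(q): xs=np.sort(q[:,0]); g=np.argmax(np.diff(xs)); print(y.round(3),len(xs),xs[[0,g,g+1,-1]].round(4))
E
```

```text
time_s: 2.37
ee_pos: [0.482, -0.003, 0.2134]
tcp_rot: [0.707, 0.707, 0.0, 0.0]
contact_force: [1.2, 0.2, -0.7]
width: 0.0171
grip_force: 39.6
time_s: 2.78
ee_pos: [0.4815, -0.2028, 0.2116]
tcp_rot: [0.707, 0.707, 0.0, 0.0]
contact_force: [1.0, 0.9, -0.9]
width: 0.0167
grip_force: 39.7
time_s: 3.2
ee_pos: [0.4816, -0.4008, 0.2113]
tcp_rot: [0.707, 0.707, -0.0, 0.0]
contact_force: [0.5, 0.1, -0.9]
width: 0.0169
grip_force: 39.7
time_s: 3.53
ee_pos: [0.4812, -0.4499, 0.2106]
tcp_rot: [0.708, 0.706, -0.0, -0.001]
contact_force: [0.5, 0.3, -0.8]
width: 0.017
grip_force: 39.7
[ 0.4819657  -0.44846101  0.21082484] [ 7.07180183e-01  7.07033143e-01  1.11722349e-04 -5.58310311e-04] 0.016711855001632733
-0.43 79 [0.4504 0.4657 0.4829 0.4981]
-0.425 94 [0.4506 0.4657 0.4829 0.498 ]
-0.42 94 [0.4506 0.4659 0.4829 0.498 ]
-0.415 95 [0.4509 0.466  0.4839 0.4989]
-0.41 99 [0.4499 0.466  0.4839 0.4988]
-0.405 99 [0.4501 0.4661 0.4839 0.4988]
-0.4 98 [0.4502 0.4662 0.4839 0.4986]
-0.395 96 [0.4506 0.4663 0.4839 0.4986]
-0.39 166 [0.4506 0.481  0.4819 0.4985]
-0.385 153 [0.4509 0.479  0.48   0.4994]
-0.38 152 [0.4508 0.451  0.4521 0.4993]
-0.375 153 [0.4512 0.4964 0.4974 0.4992]
```

View pics/w2.png

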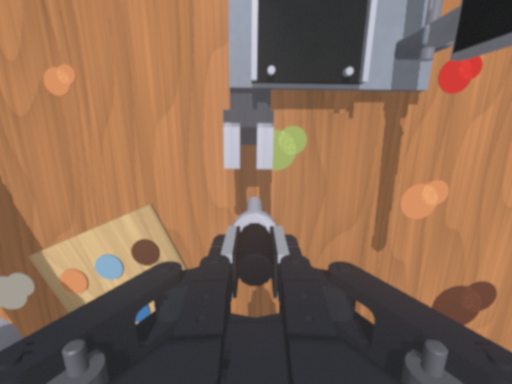

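```bash
python3 -m crank '[{"delta_pos":[0,-0.007,0.03],"yaw":0,"gripper":0},{"delta_pos":[0,0,0.03],"yaw":0,"gripper":0},{"delta_pos":[0,0,0.03],"yaw":0,"gripper":0},{"delta_pos":[0,0,0.018],"yaw":0,"gripper":0},{"delta_pos":[0,0,0],"yaw":0,"gripper":0}]'
python3 -m crank '[{"delta_pos":[0.01,0,0],"yaw":0,"gripper":0},{"delta_pos":[0.01,0,0],"yaw":0,"gripper":0},{"delta_pos":[0.01,0,0],"yaw":0,"gripper":0},{"delta_pos":[0.008,0,0],"yaw":0,"gripper":0},{"delta_pos":[0,0,0],"yaw":0,"gripper":0}]'
python3 -m crank '[{"delta_pos":[0,0,0],"yaw":0,"gripper":0},{"delta_pos":[0,0,0],"yaw":0,"gripper":0}]'
```

```text
time_s: 4.0
ee_pos: [0.4739, -0.445, 0.0989]
tcp_rot: [0.706, 0.708, 0.0, -0.004]
contact_force: [-0.4, 0.4, -0.7]
width: 0.0164
grip_force: 39.7
time_s: 4.42
ee_pos: [0.4764, -0.4085, 0.1046]
tcp_rot: [0.706, 0.708, 0.001, 0.001]
contact_force: [0.8, -0.7, -0.8]
width: 0.0168
grip_force: 39.7
time_s: 4.58
ee_pos: [0.4751, -0.4113, 0.104]
tcp_rot: [0.707, 0.707, -0.0, 0.001]
contact_force: [-0.9, 0.4, -0.8]
width: 0.017
grip_force: 39.7
```

```bash
python3 -m crank '[{"delta_pos":[0,0,0.003],"yaw":0,"gripper":0},{"delta_pos":[0,0,0.003],"yaw":0,"gripper":0},{"delta_pos":[0,0,0.001],"yaw":0,"gripper":0},{"delta_pos":[0,0,0],"yaw":0,"gripper":0},{"delta_pos":[0,0,0],"yaw":0,"gripper":0}]'
python3 -m crank '[{"delta_pos":[0,0,0],"yaw":0,"gripper":0.03},{"delta_pos":[0,0,0],"yaw":0,"gripper":0.05},{"delta_pos":[0,0,0],"yaw":0,"gripper":0.07},{"delta_pos":[0,0,0],"yaw":0,"gripper":0.07},{"delta_pos":[0,0,0],"yaw":0,"gripper":0.07}]'
python3 -m crank '[{"delta_pos":[0,0,-0.02],"yaw":0,"gripper":0.07},{"delta_pos":[0,0,-0.04],"yaw":0,"gripper":0.07},{"delta_pos":[0,0,-0.04],"yaw":0,"gripper":0.07},{"delta_pos":[0,0,-0.03],"yaw":0,"gripper":0.07},{"delta_pos":[0,0,0],"yaw":0,"gripper":0.07}]'
python3 - <<'E'
from h import *
img,P,K,T=snap("side","s2.png"); cv2.imwrite("pics/s2c.png",cv2.resize(cv2.cvtColor(img[270:360,260:380],cv2.COLOR_RGB2BGR),None,fx=5,fy=5))
z=P[...,2]; m=(z>.1)&(z<.14)&(abs(P[...,0]-.475)<.04)&(abs(P[...,1]+.41)<.04)
q=P[m]; print(len(q),q.min(0),q.max(0),np.median(q,0))
E
```

```text
time_s: 5.0
ee_pos: [0.4749, -0.4117, 0.0971]
tcp_rot: [0.707, 0.707, 0.0, 0.0]
contact_force: [-3.2, 2.6, 9.4]
width: 0.0166
grip_force: 40.9
time_s: 5.42
ee_pos: [0.4749, -0.411, 0.096]
tcp_rot: [0.707, 0.707, -0.0, -0.0]
contact_force: [0.0, 0.1, 1.0]
width: 0.07
grip_force: 0.0
time_s: 5.83
ee_pos: [0.477, -0.4132, 0.2338]
tcp_rot: [0.707, 0.707, 0.001, 0.005]
contact_force: [1.0, -0.8, 1.1]
width: 0.0703
grip_force: 0.0
131 [ 0.46499979 -0.42036896  0.10037652] [ 0.48250227 -0.40253533  0.13524289] [ 0.47071495 -0.41429508  0.12414639]
```

View pics/s2c.png

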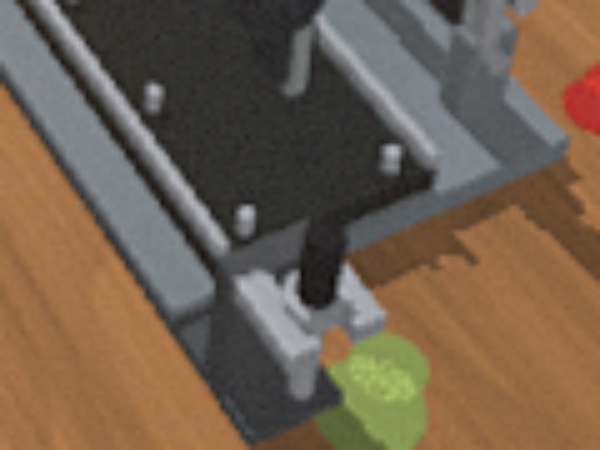

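```bash
for i in 1 2; do python3 -m crank '[{"delta_pos":[0.041,0.004,0],"yaw":0,"gripper":0.085},{"delta_pos":[0.041,0.004,0],"yaw":0,"gripper":0.085},{"delta_pos":[0.041,0.004,0],"yaw":0,"gripper":0.085},{"delta_pos":[0.041,0.004,0],"yaw":0,"gripper":0.085},{"delta_pos":[0.041,0.004,0],"yaw":0,"gripper":0.085}]' >/dev/null; done
python3 -m crank '[{"delta_pos":[0.04,0,0],"yaw":0,"gripper":0.085},{"delta_pos":[0.04,0,0],"yaw":0,"gripper":0.085},{"delta_pos":[0.038,0,0],"yaw":0,"gripper":0.085},{"delta_pos":[0,0,0],"yaw":7.1,"gripper":0.085},{"delta_pos":[0,0,0],"yaw":7.1,"gripper":0.085}]'
for i in 1 2; do python3 -m crank '[{"delta_pos":[0,0,0],"yaw":7.1,"gripper":0.085},{"delta_pos":[0,0,0],"yaw":7.1,"gripper":0.085},{"delta_pos":[0,0,0],"yaw":7.1,"gripper":0.085},{"delta_pos":[0,0,0],"yaw":7.1,"gripper":0.085},{"delta_pos":[0,0,0],"yaw":7.1,"gripper":0.085}]'; done
python3 -m crank '[{"delta_pos":[0,0,0],"yaw":6.5,"gripper":0.085},{"delta_pos":[0,0,0],"yaw":0,"gripper":0.085}]'
cat > pan.py <<'E'
from h import *
def tool():
    s=robot.get_state(); M=R.from_quat(s["tcp_rot"]).as_matrix(); return np.array(s["ee_pos"]),M
def panels(z0=.024,cams=("scene","side"),box=(.35,.75,-.36,.45)):
    out=[]
    for n in cams:
        img,P,K,T=snap(n); h=cv2.cvtColor(img,cv2.COLOR_RGB2HSV); z=P[...,2]
        m=(abs(z-z0)<.008)&(h[...,1]<90)&(h[...,2]>110)&(P[...,0]>box[0])&(P[...,0]<box[1])&(P[...,1]>box[2])&(P[...,1]<box[3])
        k,l,st,c=cv2.connectedComponentsWithStats(m.astype(np.uint8))
        for i in range(1,k):
            if st[i,4]>80:
                r=cv2.minAreaRect((P[l==i][:,:2]*1000).astype(np.float32)); w,h2=r[1]; a=r[2]+(90 if h2>w else 0)
                out.append((n,st[i,4],np.round(r[0],1),np.round((min(w,h2),max(w,h2))),round((a+45)%180-45,1)))
    return out
def report(**k):
    p,M=tool(); print("tcp",p.round(4),"toolx dir deg",np.degrees(np.arctan2(M[1,0],M[0,0])).round(2))
    for o in panels(**k): print(*o)
if __name__=="__main__": report()
E
python3 pan.py
```

```text
time_s: 7.13
ee_pos: [0.5139, 0.12, 0.2249]
tcp_rot: [0.789, 0.614, -0.001, -0.001]
contact_force: [0.5, -0.5, -0.8]
width: 0.0852
grip_force: 0.0
time_s: 7.55
ee_pos: [0.5144, 0.1169, 0.225]
tcp_rot: [0.94, 0.342, -0.001, -0.0]
contact_force: [0.4, 0.5, -0.3]
width: 0.0851
grip_force: 0.0
time_s: 7.97
ee_pos: [0.5144, 0.1169, 0.225]
tcp_rot: [0.999, 0.039, -0.001, 0.0]
contact_force: [-0.1, -0.0, -0.3]
width: 0.085
grip_force: 0.0
time_s: 8.13
ee_pos: [0.5144, 0.1169, 0.2251]
tcp_rot: [1.0, -0.017, -0.001, 0.0]
contact_force: [-0.3, 0.6, -0.1]
width: 0.0849
grip_force: 0.0
tcp [0.5144 0.1169 0.2251] toolx dir deg -2.0
scene 337 [514.5 331.7] [51. 97.] -9.2
scene 343 [511.3 217.1] [ 51. 101.] -12.4
scene 352 [515.4 117.6] [51. 92.] -0.6
side 215 [512.1 328.6] [54. 89.] -6.9
side 257 [506.7 216.1] [55. 88.] -12.2
side 299 [511.2 118. ] [57. 89.] -0.9
side 366 [ 633.1 -229.4] [ 35. 232.] 85.8
side 524 [ 465.  -201.8] [ 26. 282.] 88.9
```

```bash
python3 -c "
import cv2
a=cv2.imread('pics/scene0.png')[150:260,240:400]; cv2.imwrite('pics/c1.png',cv2.resize(a,None,fx=5,fy=5,interpolation=2))"
```

```text
(no output)
```

View pics/c1.png

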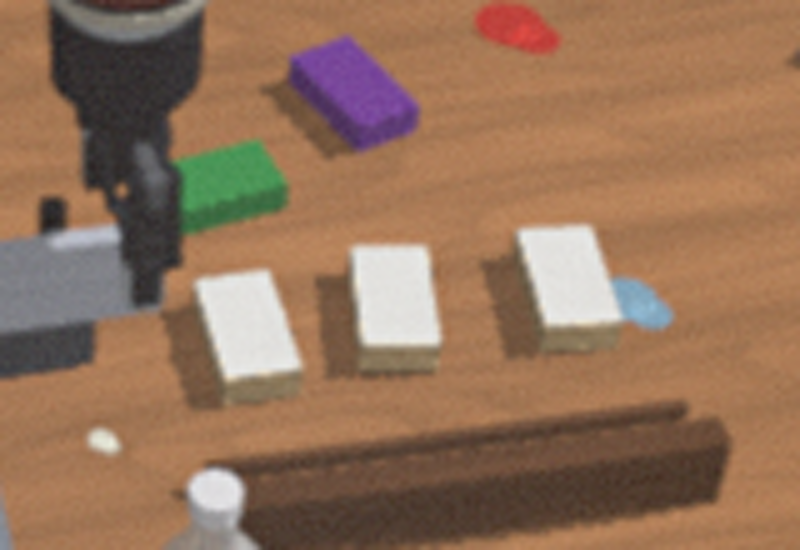

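```bash
python3 -m crank '[{"delta_pos":[0,0,0.041],"yaw":0,"gripper":0.075},{"delta_pos":[0,0,0.041],"yaw":0,"gripper":0.075},{"delta_pos":[0,0,0.041],"yaw":0,"gripper":0.075},{"delta_pos":[0,0,0.041],"yaw":0,"gripper":0.075},{"delta_pos":[0,0,0.036],"yaw":0,"gripper":0.075}]'
python3 -m crank '[{"delta_pos":[0,0,0.013],"yaw":0,"gripper":0.075},{"delta_pos":[0,0,0.006],"yaw":0,"gripper":0.075},{"delta_pos":[0,0,0],"yaw":0,"gripper":0.075},{"delta_pos":[0,0,0],"yaw":0,"gripper":0.04},{"delta_pos":[0,0,0],"yaw":0,"gripper":0.04}]' 40
python3 -m crank '[{"delta_pos":[0,0,0],"yaw":0,"gripper":0.04},{"delta_pos":[0,0,0],"yaw":0,"gripper":0.04},{"delta_pos":[0,0,0],"yaw":0,"gripper":0.04},{"delta_pos":[0,0,0],"yaw":0,"gripper":0.04}]'
python3 -m crank '[{"delta_pos":[0,0,-0.02],"yaw":0,"gripper":0.04},{"delta_pos":[0,0,-0.035],"yaw":0,"gripper":0.04},{"delta_pos":[0,0,-0.035],"yaw":0,"gripper":0.04},{"delta_pos":[0,0,-0.035],"yaw":0,"gripper":0.04},{"delta_pos":[0,0,0],"yaw":0,"gripper":0.04}]'
```

```text
time_s: 8.65
ee_pos: [0.5139, 0.1167, 0.0238]
tcp_rot: [1.0, -0.013, -0.001, 0.0]
contact_force: [0.8, -0.1, -0.3]
width: 0.0752
grip_force: 0.0
time_s: 9.07
ee_pos: [0.5162, 0.1173, 0.0089]
tcp_rot: [1.0, -0.014, 0.001, -0.0]
contact_force: [-0.3, 0.1, 0.6]
width: 0.052
grip_force: 0.0
time_s: 9.4
ee_pos: [0.5164, 0.1174, 0.0092]
tcp_rot: [1.0, -0.015, 0.002, -0.001]
contact_force: [-0.8, -0.1, 6.7]
width: 0.0491
grip_force: 42.5
time_s: 9.82
ee_pos: [0.5189, 0.118, 0.1402]
tcp_rot: [1.0, -0.015, 0.005, -0.002]
contact_force: [1.6, 0.5, -1.4]
width: 0.0487
grip_force: 42.0
```

```bash
for i in 1 2; do python3 -m crank '[{"delta_pos":[0.004,0.0407,0],"yaw":0,"gripper":0.04},{"delta_pos":[0.004,0.0407,0],"yaw":0,"gripper":0.04},{"delta_pos":[0.004,0.0407,0],"yaw":0,"gripper":0.04},{"delta_pos":[0.004,0.0407,0],"yaw":0,"gripper":0.04},{"delta_pos":[0.004,0.0407,0],"yaw":0,"gripper":0.04}]'; done
python3 -m crank '[{"delta_pos":[0,0,0],"yaw":-1,"gripper":0.04},{"delta_pos":[0,0,0],"yaw":0,"gripper":0.04}]'
python3 pan.py
```

```text
time_s: 10.23
ee_pos: [0.5289, -0.0889, 0.1331]
tcp_rot: [1.0, -0.014, 0.001, -0.0]
contact_force: [1.3, -0.6, -0.8]
width: 0.0492
grip_force: 41.9
time_s: 10.65
ee_pos: [0.5429, -0.293, 0.133]
tcp_rot: [1.0, -0.015, 0.001, 0.0]
contact_force: [0.9, 0.1, -0.3]
width: 0.0491
grip_force: 41.9
time_s: 10.82
ee_pos: [0.542, -0.2944, 0.1325]
tcp_rot: [1.0, -0.008, 0.0, 0.001]
contact_force: [0.1, 0.8, -0.6]
width: 0.0489
grip_force: 42.0
tcp [ 0.542  -0.2944  0.1325] toolx dir deg -0.92
scene 335 [516.2 331.2] [52. 96.] -8.0
scene 339 [508.1 217.3] [50. 99.] -12.1
side 220 [513.2 329.1] [59. 90.] -6.9
side 257 [507.  214.1] [57. 89.] -12.8
side 567 [ 465.3 -201.8] [ 27. 283.] 88.9
side 216 [ 629.4 -292.3] [ 38. 112.] 82.1
```

```bash
python3 -m crank '[{"delta_pos":[0.004,-0.004,0.03],"yaw":0,"gripper":0.04},{"delta_pos":[0,0,0.03],"yaw":0,"gripper":0.04},{"delta_pos":[0,0,0.02],"yaw":0,"gripper":0.04},{"delta_pos":[0,0,0.008],"yaw":0,"gripper":0.04},{"delta_pos":[0,0,0],"yaw":0,"gripper":0.04}]'
python3 -m crank '[{"delta_pos":[0,0,0.003],"yaw":0,"gripper":0.04},{"delta_pos":[0,0,0.003],"yaw":0,"gripper":0.04},{"delta_pos":[0,0,0],"yaw":0,"gripper":0.04},{"delta_pos":[0,0,0],"yaw":0,"gripper":0.04}]'
python3 -m crank '[{"delta_pos":[0,0,0],"yaw":0,"gripper":0.055},{"delta_pos":[0,0,0],"yaw":0,"gripper":0.065},{"delta_pos":[0,0,0],"yaw":0,"gripper":0.065},{"delta_pos":[0,0,0],"yaw":0,"gripper":0.065}]'
python3 -m crank '[{"delta_pos":[0,0,-0.02],"yaw":0,"gripper":0.065},{"delta_pos":[0,0,-0.04],"yaw":0,"gripper":0.065},{"delta_pos":[0,0,-0.04],"yaw":0,"gripper":0.065},{"delta_pos":[0,0,-0.02],"yaw":0,"gripper":0.065}]'
for i in 1 2; do python3 -m crank '[{"delta_pos":[-0.004,-0.041,0],"yaw":1,"gripper":0.075},{"delta_pos":[-0.004,-0.041,0],"yaw":1,"gripper":0.075},{"delta_pos":[-0.004,-0.041,0],"yaw":1,"gripper":0.075},{"delta_pos":[-0.004,-0.041,0],"yaw":1,"gripper":0.075},{"delta_pos":[-0.004,-0.041,0],"yaw":1,"gripper":0.075}]'; done
python3 -m crank '[{"delta_pos":[0,-0.04,0],"yaw":1,"gripper":0.075},{"delta_pos":[0,-0.04,0],"yaw":0,"gripper":0.075},{"delta_pos":[0,-0.02,0],"yaw":0,"gripper":0.075},{"delta_pos":[0,0,0],"yaw":0,"gripper":0.075},{"delta_pos":[0,0,0],"yaw":0,"gripper":0.075}]'
python3 pan.py; python3 -c "
from pan import *; print(*panels(z0=.054,cams=('side','scene'),box=(.4,.7,-.36,-.06)),sep='\n')"
```

```text
time_s: 11.33
ee_pos: [0.5461, -0.2849, 0.0426]
tcp_rot: [1.0, -0.005, -0.002, -0.001]
contact_force: [0.1, 0.1, -0.6]
width: 0.049
grip_force: 42.0
time_s: 11.67
ee_pos: [0.5475, -0.2873, 0.0393]
tcp_rot: [1.0, -0.006, 0.001, 0.0]
contact_force: [0.3, 0.7, -1.1]
width: 0.0488
grip_force: 42.0
time_s: 12.0
ee_pos: [0.547, -0.2872, 0.0386]
tcp_rot: [1.0, -0.006, 0.0, 0.0]
contact_force: [-0.6, 0.4, -0.4]
width: 0.0648
grip_force: 0.0
time_s: 12.33
ee_pos: [0.5483, -0.288, 0.1632]
tcp_rot: [1.0, -0.006, 0.002, 0.001]
contact_force: [1.0, -0.4, 0.2]
width: 0.065
grip_force: 0.0
time_s: 12.75
ee_pos: [0.5361, -0.0797, 0.1586]
tcp_rot: [0.999, -0.05, 0.0, 0.0]
contact_force: [1.2, 1.0, 0.5]
width: 0.0751
grip_force: 0.0
time_s: 13.17
ee_pos: [0.544, 0.1263, 0.1587]
tcp_rot: [0.996, -0.094, 0.0, -0.0]
contact_force: [1.3, 0.3, -0.1]
width: 0.0751
grip_force: 0.0
time_s: 13.58
ee_pos: [0.5635, 0.2238, 0.1579]
tcp_rot: [0.995, -0.101, -0.0, 0.0]
contact_force: [0.7, -1.2, 0.4]
width: 0.0752
grip_force: 0.0
tcp [0.5635 0.2238 0.1579] toolx dir deg -11.56
scene 339 [515.5 331.1] [52. 98.] -8.5
scene 341 [509.5 216.9] [51. 98.] -12.8
side 220 [512.5 330.7] [56. 90.] -5.0
side 258 [506.2 214.7] [54. 90.] -14.9
side 172 [ 634.7 -177.8] [ 23. 154.] 91.8
side 408 [ 464.9 -183. ] [ 25. 242.] 88.9
('side', np.int32(546), array([ 543.3, -287.2]), array([49., 90.]), 0.0)
```

```bash
python3 -m crank '[{"delta_pos":[-0.0254,0.009,0],"yaw":0,"gripper":0.075},{"delta_pos":[-0.0254,0.009,0],"yaw":1,"gripper":0.075},{"delta_pos":[0,0,0.03],"yaw":0,"gripper":0.075},{"delta_pos":[0,0,0.035],"yaw":0,"gripper":0.075},{"delta_pos":[0,0,0.035],"yaw":0,"gripper":0.075}]'
python3 -m crank '[{"delta_pos":[0,0,0.03],"yaw":0,"gripper":0.075},{"delta_pos":[0,0,0.015],"yaw":0,"gripper":0.075},{"delta_pos":[0,0,0.007],"yaw":0,"gripper":0.075},{"delta_pos":[0,0,0],"yaw":0,"gripper":0.075},{"delta_pos":[0,0,0],"yaw":0,"gripper":0.04}]' 40
python3 -m crank '[{"delta_pos":[0,0,0],"yaw":0,"gripper":0.04},{"delta_pos":[0,0,0],"yaw":0,"gripper":0.04},{"delta_pos":[0,0,0],"yaw":0,"gripper":0.04},{"delta_pos":[0,0,0],"yaw":0,"gripper":0.04},{"delta_pos":[0,0,0],"yaw":0,"gripper":0.04}]'
python3 -m crank '[{"delta_pos":[0,0,-0.02],"yaw":0,"gripper":0.04},{"delta_pos":[0,0,-0.035],"yaw":0,"gripper":0.04},{"delta_pos":[0,0,-0.035],"yaw":0,"gripper":0.04},{"delta_pos":[0,0,-0.035],"yaw":0,"gripper":0.04},{"delta_pos":[0,0,0],"yaw":0,"gripper":0.04}]'
python3 -m crank '[{"delta_pos":[0,0,0],"yaw":-6,"gripper":0.04},{"delta_pos":[0,0,0],"yaw":-5.5,"gripper":0.04}]'
for i in 1 2; do python3 -m crank '[{"delta_pos":[0.004,0.041,0],"yaw":0,"gripper":0.04},{"delta_pos":[0.004,0.041,0],"yaw":0,"gripper":0.04},{"delta_pos":[0.004,0.041,0],"yaw":0,"gripper":0.04},{"delta_pos":[0.004,0.041,0],"yaw":0,"gripper":0.04},{"delta_pos":[0.004,0.041,0],"yaw":0,"gripper":0.04}]'; done
python3 -m crank '[{"delta_pos":[0,0,0],"yaw":0,"gripper":0.04},{"delta_pos":[0,0,0],"yaw":0,"gripper":0.04}]'; python3 pan.py
```

```text
time_s: 14.2
ee_pos: [0.5112, 0.2142, 0.0587]
tcp_rot: [0.994, -0.111, 0.002, -0.001]
contact_force: [0.4, 0.7, -1.1]
width: 0.0751
grip_force: 0.0
time_s: 14.62
ee_pos: [0.5111, 0.2148, 0.0072]
tcp_rot: [0.994, -0.111, 0.0, -0.0]
contact_force: [-0.6, -0.1, 1.1]
width: 0.0644
grip_force: 0.0
time_s: 15.03
ee_pos: [0.5118, 0.2155, 0.0082]
tcp_rot: [0.994, -0.111, 0.001, -0.001]
contact_force: [-0.3, -0.8, 6.0]
width: 0.049
grip_force: 42.7
time_s: 15.45
ee_pos: [0.5141, 0.2169, 0.1394]
tcp_rot: [0.994, -0.111, 0.005, -0.003]
contact_force: [0.9, 0.7, 0.4]
width: 0.049
grip_force: 42.0
time_s: 15.62
ee_pos: [0.511, 0.2154, 0.1328]
tcp_rot: [1.0, -0.008, 0.001, -0.001]
contact_force: [-0.7, -0.2, -1.0]
width: 0.049
grip_force: 42.0
time_s: 16.03
ee_pos: [0.5261, 0.0078, 0.132]
tcp_rot: [1.0, -0.01, 0.001, -0.0]
contact_force: [2.3, -1.4, -0.9]
width: 0.0487
grip_force: 42.0
time_s: 16.45
ee_pos: [0.5419, -0.1977, 0.1321]
tcp_rot: [1.0, -0.01, 0.001, 0.0]
contact_force: [1.1, 0.4, -1.1]
width: 0.0489
grip_force: 42.0
time_s: 16.62
ee_pos: [0.5414, -0.199, 0.1317]
tcp_rot: [1.0, -0.013, 0.0, 0.001]
contact_force: [-0.6, 1.0, -0.4]
width: 0.0492
grip_force: 42.1
tcp [ 0.5414 -0.199   0.1317] toolx dir deg -1.5
scene 334 [514.8 331.4] [ 51. 103.] -8.3
side 219 [512.1 330.2] [56. 88.] -6.0
side 366 [ 632.4 -236.9] [ 36. 222.] 85.0
side 565 [ 465.1 -201.9] [ 27. 284.] 88.9
```

```bash
python3 -m crank '[{"delta_pos":[0.006,0.007,0.03],"yaw":0,"gripper":0.04},{"delta_pos":[0,0,0.03],"yaw":0,"gripper":0.04},{"delta_pos":[0,0,0.02],"yaw":0,"gripper":0.04},{"delta_pos":[0,0,0.008],"yaw":0,"gripper":0.04},{"delta_pos":[0,0,0],"yaw":0,"gripper":0.04}]'
python3 -m crank '[{"delta_pos":[0,0,0.003],"yaw":0,"gripper":0.04},{"delta_pos":[0,0,0.003],"yaw":0,"gripper":0.04},{"delta_pos":[0,0,0],"yaw":0,"gripper":0.04},{"delta_pos":[0,0,0],"yaw":0,"gripper":0.04}]'
python3 -m crank '[{"delta_pos":[0,0,0],"yaw":0,"gripper":0.055},{"delta_pos":[0,0,0],"yaw":0,"gripper":0.065},{"delta_pos":[0,0,0],"yaw":0,"gripper":0.065},{"delta_pos":[0,0,0],"yaw":0,"gripper":0.065}]'
python3 -m crank '[{"delta_pos":[0,0,-0.02],"yaw":0,"gripper":0.065},{"delta_pos":[0,0,-0.04],"yaw":0,"gripper":0.065},{"delta_pos":[0,0,-0.04],"yaw":0,"gripper":0.065},{"delta_pos":[0,0,-0.02],"yaw":0,"gripper":0.065}]'
for i in 1 2; do python3 -m crank '[{"delta_pos":[-0.004,-0.041,0],"yaw":0,"gripper":0.075},{"delta_pos":[-0.004,-0.041,0],"yaw":0,"gripper":0.075},{"delta_pos":[-0.004,-0.041,0],"yaw":0,"gripper":0.075},{"delta_pos":[-0.004,-0.041,0],"yaw":0,"gripper":0.075},{"delta_pos":[-0.004,-0.041,0],"yaw":0,"gripper":0.075}]' >/dev/null; done
python3 -m crank '[{"delta_pos":[0,-0.04,0],"yaw":1,"gripper":0.075},{"delta_pos":[0,-0.04,0],"yaw":2,"gripper":0.075},{"delta_pos":[0,-0.041,0],"yaw":2,"gripper":0.075},{"delta_pos":[0,0,0],"yaw":0,"gripper":0.075},{"delta_pos":[0,0,0],"yaw":0,"gripper":0.075}]'
python3 pan.py; python3 -c "
from pan import *; print(*panels(z0=.054,cams=('side','scene'),box=(.4,.7,-.36,-.06)),sep='\n')"
```

```text
time_s: 17.13
ee_pos: [0.5467, -0.2007, 0.0416]
tcp_rot: [1.0, -0.009, -0.002, -0.001]
contact_force: [0.4, -0.9, -0.7]
width: 0.049
grip_force: 42.0
time_s: 17.47
ee_pos: [0.5484, -0.2028, 0.0383]
tcp_rot: [1.0, -0.01, 0.001, 0.0]
contact_force: [-0.8, 0.3, -1.2]
width: 0.049
grip_force: 42.1
time_s: 17.8
ee_pos: [0.5479, -0.2028, 0.0376]
tcp_rot: [1.0, -0.011, 0.0, 0.0]
contact_force: [-0.6, -0.1, 0.2]
width: 0.0653
grip_force: 0.0
time_s: 18.13
ee_pos: [0.5492, -0.2036, 0.1621]
tcp_rot: [1.0, -0.011, 0.002, 0.001]
contact_force: [0.8, -0.3, 1.1]
width: 0.0649
grip_force: 0.0
time_s: 19.38
ee_pos: [0.5205, 0.3319, 0.1568]
tcp_rot: [0.999, -0.052, -0.001, -0.0]
contact_force: [0.0, -0.9, -0.5]
width: 0.075
grip_force: 0.0
tcp [0.5205 0.3319 0.1568] toolx dir deg -5.94
scene 332 [515.5 331.1] [51. 98.] -9.7
side 219 [512.6 330. ] [57. 88.] -8.6
side 97 [ 466.  -104.4] [23. 84.] 86.2
side 290 [ 634.5 -247.7] [ 30. 195.] 85.5
('side', np.int32(474), array([ 544.3, -203. ]), array([52., 91.]), -0.5)
('side', np.int32(593), array([ 543.7, -286.3]), array([52., 92.]), -0.5)
```

```bash
python3 -m crank '[{"delta_pos":[-0.005,0.001,0],"yaw":2.5,"gripper":0.075},{"delta_pos":[0,0,0.03],"yaw":0,"gripper":0.075},{"delta_pos":[0,0,0.035],"yaw":0,"gripper":0.075},{"delta_pos":[0,0,0.035],"yaw":0,"gripper":0.075},{"delta_pos":[0,0,0.03],"yaw":0,"gripper":0.075}]'
python3 -m crank '[{"delta_pos":[0,0,0.015],"yaw":0,"gripper":0.075},{"delta_pos":[0,0,0.005],"yaw":0,"gripper":0.075},{"delta_pos":[0,0,0],"yaw":0,"gripper":0.075},{"delta_pos":[0,0,0],"yaw":0,"gripper":0.04},{"delta_pos":[0,0,0],"yaw":0,"gripper":0.04}]' 40
python3 -m crank '[{"delta_pos":[0,0,0],"yaw":0,"gripper":0.04},{"delta_pos":[0,0,0],"yaw":0,"gripper":0.04},{"delta_pos":[0,0,0],"yaw":0,"gripper":0.04},{"delta_pos":[0,0,0],"yaw":0,"gripper":0.04},{"delta_pos":[0,0,0],"yaw":0,"gripper":0.04}]'
python3 -m crank '[{"delta_pos":[0,0,-0.02],"yaw":0,"gripper":0.04},{"delta_pos":[0,0,-0.035],"yaw":0,"gripper":0.04},{"delta_pos":[0,0,-0.035],"yaw":0,"gripper":0.04},{"delta_pos":[0,0,-0.035],"yaw":0,"gripper":0.04},{"delta_pos":[0,0,0],"yaw":0,"gripper":0.04}]'
python3 -m crank '[{"delta_pos":[0,0,0],"yaw":-4,"gripper":0.04},{"delta_pos":[0,0,0],"yaw":-3.5,"gripper":0.04}]'
for i in 1 2; do python3 -m crank '[{"delta_pos":[0.004,0.041,0],"yaw":0,"gripper":0.04},{"delta_pos":[0.004,0.041,0],"yaw":0,"gripper":0.04},{"delta_pos":[0.004,0.041,0],"yaw":0,"gripper":0.04},{"delta_pos":[0.004,0.041,0],"yaw":0,"gripper":0.04},{"delta_pos":[0.004,0.041,0],"yaw":0,"gripper":0.04}]'; done
python3 -m crank '[{"delta_pos":[0,0.02,0],"yaw":0,"gripper":0.04},{"delta_pos":[0,0.02,0],"yaw":0,"gripper":0.04},{"delta_pos":[0,0,0],"yaw":0,"gripper":0.04},{"delta_pos":[0,0,0],"yaw":0,"gripper":0.04}]'; python3 pan.py
```

```text
time_s: 20.0
ee_pos: [0.5168, 0.3265, 0.0258]
tcp_rot: [0.997, -0.077, 0.0, 0.0]
contact_force: [0.6, 0.4, 0.1]
width: 0.0747
grip_force: 0.0
time_s: 20.42
ee_pos: [0.5179, 0.3287, 0.0092]
tcp_rot: [0.997, -0.076, 0.001, -0.001]
contact_force: [0.4, 0.5, 0.3]
width: 0.0525
grip_force: 0.0
time_s: 20.83
ee_pos: [0.518, 0.3289, 0.0095]
tcp_rot: [0.997, -0.076, 0.001, -0.001]
contact_force: [-1.0, -1.6, 6.8]
width: 0.0492
grip_force: 42.7
time_s: 21.25
ee_pos: [0.52, 0.3308, 0.1411]
tcp_rot: [0.997, -0.076, 0.005, -0.004]
contact_force: [1.5, 1.0, -0.9]
width: 0.0491
grip_force: 42.0
time_s: 21.42
ee_pos: [0.5171, 0.3288, 0.134]
tcp_rot: [1.0, -0.009, 0.001, -0.001]
contact_force: [-0.1, -1.1, -2.1]
width: 0.0486
grip_force: 41.9
time_s: 21.83
ee_pos: [0.5323, 0.1212, 0.1331]
tcp_rot: [1.0, -0.01, 0.001, -0.0]
contact_force: [-0.3, -0.5, -0.3]
width: 0.0485
grip_force: 42.0
time_s: 22.25
ee_pos: [0.548, -0.0844, 0.1332]
tcp_rot: [1.0, -0.01, 0.001, -0.0]
contact_force: [1.2, 0.4, -1.0]
width: 0.0494
grip_force: 42.0
time_s: 22.58
ee_pos: [0.5471, -0.1236, 0.1328]
tcp_rot: [1.0, -0.012, 0.0, 0.0]
contact_force: [0.1, 1.6, -1.8]
width: 0.0489
grip_force: 42.0
tcp [ 0.5471 -0.1236  0.1328] toolx dir deg -1.35
side 451 [ 633.4 -204.4] [ 40. 286.] 85.1
side 568 [ 465.4 -201.3] [ 26. 284.] 89.3
side 81 [ 672.1 -217.2] [ 13. 104.] 90.0
```

```bash
python3 -m crank '[{"delta_pos":[0.002,0,0.03],"yaw":0,"gripper":0.04},{"delta_pos":[0,0,0.03],"yaw":0,"gripper":0.04},{"delta_pos":[0,0,0.02],"yaw":0,"gripper":0.04},{"delta_pos":[0,0,0.008],"yaw":0,"gripper":0.04},{"delta_pos":[0,0,0],"yaw":0,"gripper":0.04}]'
python3 -m crank '[{"delta_pos":[0,0,0.003],"yaw":0,"gripper":0.04},{"delta_pos":[0,0,0.003],"yaw":0,"gripper":0.04},{"delta_pos":[0,0,0],"yaw":0,"gripper":0.04},{"delta_pos":[0,0,0],"yaw":0,"gripper":0.04}]'
python3 -m crank '[{"delta_pos":[0,0,0],"yaw":0,"gripper":0.055},{"delta_pos":[0,0,0],"yaw":0,"gripper":0.065},{"delta_pos":[0,0,0],"yaw":0,"gripper":0.065},{"delta_pos":[0,0,0],"yaw":0,"gripper":0.065}]'
python3 -m crank '[{"delta_pos":[0,0,-0.02],"yaw":0,"gripper":0.065},{"delta_pos":[0,0,-0.04],"yaw":0,"gripper":0.065},{"delta_pos":[0,0,-0.04],"yaw":0,"gripper":0.065},{"delta_pos":[0,0,-0.04],"yaw":-6,"gripper":0.065},{"delta_pos":[0,0,-0.04],"yaw":-7,"gripper":0.065}]'
python3 -m crank '[{"delta_pos":[0,0,-0.04],"yaw":-7,"gripper":0.085},{"delta_pos":[0,0,-0.04],"yaw":-7,"gripper":0.085},{"delta_pos":[0,0,-0.04],"yaw":-7,"gripper":0.085},{"delta_pos":[0,0,-0.02],"yaw":-7,"gripper":0.085},{"delta_pos":[0,0,0],"yaw":-7,"gripper":0.085}]'
python3 -m crank '[{"delta_pos":[0,0,0],"yaw":-7,"gripper":0.085},{"delta_pos":[0,0,0],"yaw":-7,"gripper":0.085},{"delta_pos":[0,0,0],"yaw":-7,"gripper":0.085},{"delta_pos":[0,0,0],"yaw":-7,"gripper":0.085},{"delta_pos":[0,0,0],"yaw":-7,"gripper":0.085}]'
python3 -m crank '[{"delta_pos":[0,0,0],"yaw":-7,"gripper":0.085},{"delta_pos":[0,0,0],"yaw":0,"gripper":0.085}]'
python3 -c "
from pan import *; print(*panels(z0=.054,cams=('side','scene'),box=(.4,.7,-.36,-.06)),sep='\n')
for n in ('side','wrist'):
    img,P,K,T=snap(n,n+'h.png'); V=img.max(-1); m=(P[...,2]>.268)&(P[...,2]<.3)&(V<90)&(abs(P[...,1]+.205)<.12)&(P[...,0]>.6)&(P[...,0]<.72); q=P[m]; print(n,len(q),q.min(0),q.max(0),np.median(q,0))
"
```

```text
time_s: 23.1
ee_pos: [0.548, -0.1209, 0.0426]
tcp_rot: [1.0, -0.01, -0.002, -0.0]
contact_force: [0.2, -0.3, -1.2]
width: 0.0487
grip_force: 42.0
time_s: 23.43
ee_pos: [0.5502, -0.1224, 0.0395]
tcp_rot: [1.0, -0.01, 0.001, -0.0]
contact_force: [1.1, 0.8, 1.2]
width: 0.0485
grip_force: 42.3
time_s: 23.77
ee_pos: [0.5492, -0.1225, 0.0384]
tcp_rot: [1.0, -0.011, 0.0, 0.0]
contact_force: [0.4, 0.3, 0.6]
width: 0.065
grip_force: 0.0
time_s: 24.18
ee_pos: [0.5487, -0.1225, 0.2203]
tcp_rot: [0.994, 0.105, -0.0, 0.0]
contact_force: [0.9, -0.4, -0.0]
width: 0.0648
grip_force: 0.0
time_s: 24.6
ee_pos: [0.5506, -0.1229, 0.3643]
tcp_rot: [0.917, 0.4, 0.004, 0.002]
contact_force: [-0.4, 0.4, -0.9]
width: 0.0851
grip_force: 0.0
time_s: 25.02
ee_pos: [0.549, -0.1225, 0.3582]
tcp_rot: [0.754, 0.657, -0.0, -0.0]
contact_force: [0.4, -0.5, 0.1]
width: 0.0846
grip_force: 0.0
time_s: 25.18
ee_pos: [0.549, -0.1225, 0.3582]
tcp_rot: [0.712, 0.702, -0.0, -0.0]
contact_force: [-0.3, 0.1, 0.2]
width: 0.085
grip_force: 0.0
('side', np.int32(438), array([ 550.2, -118.5]), array([ 59., 101.]), 0.7)
('side', np.int32(507), array([ 543.6, -202.5]), array([54., 91.]), -2.0)
('side', np.int32(594), array([ 543.6, -286.3]), array([53., 92.]), -0.8)
side 473 [ 0.63570132 -0.2871553   0.26819542] [ 0.65564004 -0.12238574  0.29548599] [ 0.64179181 -0.21896556  0.28915651]
wrist 1125 [ 0.63911315 -0.17329718  0.26832521] [ 0.65831952 -0.1248217   0.29312368] [ 0.64623109 -0.14273191  0.29023728]
```

```bash
python3 -m crank '[{"delta_pos":[-0.0277,0.033,0],"yaw":0,"gripper":0.085},{"delta_pos":[-0.0277,0.033,0],"yaw":0,"gripper":0.085},{"delta_pos":[-0.0277,0.033,0],"yaw":0,"gripper":0.085},{"delta_pos":[0,0,0],"yaw":0,"gripper":0.085},{"delta_pos":[0,0,0],"yaw":0,"gripper":0.085}]'
python3 -m crank '[{"delta_pos":[0,0,0.03],"yaw":0,"gripper":0.085},{"delta_pos":[0,0,0.03],"yaw":0,"gripper":0.085},{"delta_pos":[0,0,0.02],"yaw":0,"gripper":0.085},{"delta_pos":[0,0,0.013],"yaw":0,"gripper":0.085},{"delta_pos":[0,0,0],"yaw":0,"gripper":0.085}]'
python3 -m crank '[{"delta_pos":[0,0,0],"yaw":0,"gripper":0.04},{"delta_pos":[0,0,0],"yaw":0,"gripper":0.03},{"delta_pos":[0,0,0],"yaw":0,"gripper":0.0},{"delta_pos":[0,0,0],"yaw":0,"gripper":0.0},{"delta_pos":[0,0,0],"yaw":0,"gripper":0.0}]' 40
python3 -m crank '[{"delta_pos":[0,0,0],"yaw":0,"gripper":0.0},{"delta_pos":[0,0,0],"yaw":0,"gripper":0.0},{"delta_pos":[0,0,0],"yaw":0,"gripper":0.0},{"delta_pos":[0,0,0],"yaw":0,"gripper":0.0},{"delta_pos":[0,0,0],"yaw":0,"gripper":0.0}]' 40
python3 -c "
from h import *
img,P,K,T=snap('side','sg.png');cv2.imwrite('pics/sgc.png',cv2.resize(cv2.cvtColor(img[100:370,200:420],cv2.COLOR_RGB2BGR),None,fx=2.2,fy=2.2))"
```

```text
time_s: 25.8
ee_pos: [0.644, -0.2064, 0.3551]
tcp_rot: [0.716, 0.698, -0.002, -0.002]
contact_force: [-0.2, 0.6, 0.0]
width: 0.0852
grip_force: 0.0
time_s: 26.22
ee_pos: [0.6418, -0.2036, 0.263]
tcp_rot: [0.715, 0.7, -0.001, -0.002]
contact_force: [0.2, 0.2, -0.4]
width: 0.0853
grip_force: 0.0
time_s: 26.63
ee_pos: [0.6438, -0.2049, 0.2665]
tcp_rot: [0.715, 0.7, 0.001, 0.001]
contact_force: [3.1, -0.3, 2.1]
width: 0.0253
grip_force: 1.8
time_s: 27.05
ee_pos: [0.6441, -0.2049, 0.2667]
tcp_rot: [0.714, 0.7, 0.001, 0.001]
contact_force: [3.2, -0.9, 5.8]
width: 0.0186
grip_force: 39.3
```

View pics/sgc.png

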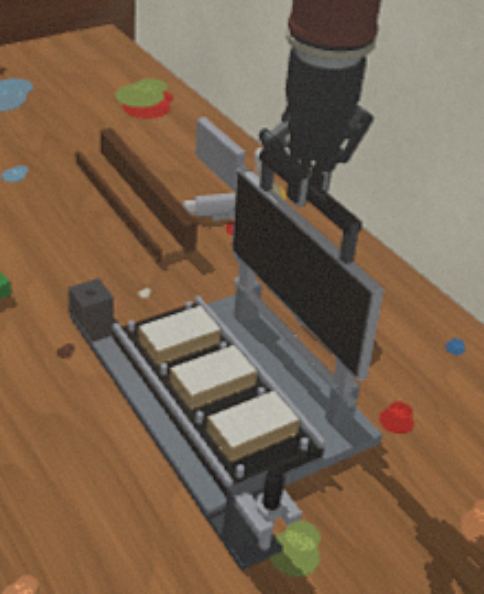

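```bash
python3 -m crank '[{"delta_pos":[0,-0.022,0.0011],"yaw":0,"gripper":0},{"delta_pos":[0,-0.0218,0.0033],"yaw":0,"gripper":0},{"delta_pos":[0,-0.0213,0.0054],"yaw":0,"gripper":0},{"delta_pos":[0,-0.0207,0.0075],"yaw":0,"gripper":0},{"delta_pos":[0,-0.0198,0.0096],"yaw":0,"gripper":0}]'
python3 -m crank '[{"delta_pos":[0,-0.0187,0.0115],"yaw":0,"gripper":0},{"delta_pos":[0,-0.0175,0.0133],"yaw":0,"gripper":0},{"delta_pos":[0,-0.0161,0.015],"yaw":0,"gripper":0},{"delta_pos":[0,-0.0145,0.0165],"yaw":0,"gripper":0},{"delta_pos":[0,-0.0128,0.0179],"yaw":0,"gripper":0}]'
```

```text
time_s: 27.52
ee_pos: [0.5391, -0.2031, 0.2399]
tcp_rot: [0.714, 0.7, 0.002, 0.003]
contact_force: [12.3, -3.1, -3.4]
width: 0.0184
grip_force: 39.1
time_s: 27.93
ee_pos: [0.462, -0.2018, 0.1662]
tcp_rot: [0.714, 0.7, 0.003, 0.005]
contact_force: [21.3, -5.0, -3.2]
width: 0.0186
grip_force: 39.1
```

```bash
python3 -m crank '[{"delta_pos":[0,-0.008,0.0191],"yaw":0,"gripper":0},{"delta_pos":[0,-0.007,0.02],"yaw":0,"gripper":0},{"delta_pos":[0,-0.005,0.0209],"yaw":0,"gripper":0},{"delta_pos":[0,-0.003,0.0215],"yaw":0,"gripper":0}]'
python3 -m crank '[{"delta_pos":[0,-0.001,0.015],"yaw":0,"gripper":0},{"delta_pos":[0,0,0.008],"yaw":0,"gripper":0},{"delta_pos":[0,0,0],"yaw":0,"gripper":0}]'
```

```text
time_s: 28.27
ee_pos: [0.435, -0.2013, 0.0835]
tcp_rot: [0.715, 0.699, 0.0, 0.001]
contact_force: [-4.8, -1.7, 13.6]
width: 0.0182
grip_force: 44.6
time_s: 28.52
ee_pos: [0.4331, -0.2012, 0.0589]
tcp_rot: [0.715, 0.699, -0.001, -0.0]
contact_force: [-4.4, -1.6, 9.6]
width: 0.0184
grip_force: 45.2
```

```bash
python3 -m crank '[{"delta_pos":[0,0,0.004],"yaw":0,"gripper":0},{"delta_pos":[0,0,0.004],"yaw":0,"gripper":0},{"delta_pos":[0,0,0],"yaw":0,"gripper":0}]'
python3 -m crank '[{"delta_pos":[0,0,0.002],"yaw":0,"gripper":0},{"delta_pos":[0,0,0.002],"yaw":0,"gripper":0},{"delta_pos":[0,0,0],"yaw":0,"gripper":0}]'
python3 -m crank '[{"delta_pos":[0,0,0.002],"yaw":0,"gripper":0},{"delta_pos":[0,0,0],"yaw":0,"gripper":0},{"delta_pos":[0,0,0],"yaw":0,"gripper":0}]'
```

```text
time_s: 28.77
ee_pos: [0.4329, -0.2013, 0.0516]
tcp_rot: [0.715, 0.699, -0.001, -0.001]
contact_force: [-4.7, -2.2, 8.5]
width: 0.0181
grip_force: 45.6
time_s: 29.02
ee_pos: [0.433, -0.2013, 0.0494]
tcp_rot: [0.715, 0.699, -0.001, -0.001]
contact_force: [-15.8, 1.9, 32.7]
width: 0.0185
grip_force: 48.3
time_s: 29.27
ee_pos: [0.4329, -0.2013, 0.0484]
tcp_rot: [0.715, 0.699, -0.001, -0.001]
contact_force: [-20.0, 2.6, 43.2]
width: 0.0184
grip_force: 49.5
```

```bash
python3 -m crank '[{"delta_pos":[0,0,-0.008],"yaw":0,"gripper":0},{"delta_pos":[0,0.001,-0.008],"yaw":0,"gripper":0},{"delta_pos":[0,0.0026,-0.0218],"yaw":0,"gripper":0},{"delta_pos":[0,0.0048,-0.0215],"yaw":0,"gripper":0},{"delta_pos":[0,0.0069,-0.0209],"yaw":0,"gripper":0}]'
python3 -m crank '[{"delta_pos":[0,0.009,-0.02],"yaw":0,"gripper":0},{"delta_pos":[0,0.0109,-0.0191],"yaw":0,"gripper":0},{"delta_pos":[0,0.0128,-0.0179],"yaw":0,"gripper":0},{"delta_pos":[0,0.0145,-0.0165],"yaw":0,"gripper":0},{"delta_pos":[0,0.0161,-0.015],"yaw":0,"gripper":0}]'
python3 -m crank '[{"delta_pos":[0,0.0175,-0.0133],"yaw":0,"gripper":0},{"delta_pos":[0,0.0188,-0.0115],"yaw":0,"gripper":0},{"delta_pos":[0,0.0198,-0.0096],"yaw":0,"gripper":0},{"delta_pos":[0,0.0207,-0.0075],"yaw":0,"gripper":0}]'
python3 -m crank '[{"delta_pos":[0,0.0213,-0.0054],"yaw":0,"gripper":0},{"delta_pos":[0,0.0218,-0.0033],"yaw":0,"gripper":0},{"delta_pos":[0,0.013,0],"yaw":0,"gripper":0},{"delta_pos":[0,0,0],"yaw":0,"gripper":0},{"delta_pos":[0,0,0],"yaw":0,"gripper":0}]'
python3 -c "
from pan import *; print(*panels(z0=.054,cams=('side','scene'),box=(.4,.7,-.36,-.06)),sep='\n')"
```

```text
time_s: 29.68
ee_pos: [0.4448, -0.2012, 0.1255]
tcp_rot: [0.715, 0.699, -0.003, -0.004]
contact_force: [-12.3, -2.3, 3.9]
width: 0.0183
grip_force: 42.8
time_s: 30.1
ee_pos: [0.5008, -0.2025, 0.2162]
tcp_rot: [0.716, 0.698, -0.007, -0.01]
contact_force: [-43.0, 0.7, 43.0]
width: 0.0182
grip_force: 43.5
time_s: 30.43
ee_pos: [0.5896, -0.2053, 0.2625]
tcp_rot: [0.715, 0.699, 0.001, 0.002]
contact_force: [-5.6, 0.3, 6.6]
width: 0.0181
grip_force: 44.3
time_s: 30.85
ee_pos: [0.6478, -0.2063, 0.2689]
tcp_rot: [0.715, 0.699, 0.001, 0.003]
contact_force: [2.6, -2.6, 17.8]
width: 0.0183
grip_force: 49.9
('side', np.int32(439), array([ 545.8, -122.3]), array([53., 92.]), 0.1)
('side', np.int32(516), array([ 552.1, -220.4]), array([53., 90.]), 6.4)
('side', np.int32(596), array([ 543.6, -287. ]), array([51., 91.]), -0.7)
```

```bash
python3 -m crank '[{"delta_pos":[0,0,0],"yaw":0,"gripper":0.05},{"delta_pos":[0,0,0],"yaw":0,"gripper":0.08},{"delta_pos":[0,0,0],"yaw":0,"gripper":0.08},{"delta_pos":[0,0,0],"yaw":0,"gripper":0.08},{"delta_pos":[0,0,0],"yaw":0,"gripper":0.08}]'
python3 -m crank '[{"delta_pos":[0,0,-0.02],"yaw":0,"gripper":0.08},{"delta_pos":[0,0,-0.035],"yaw":0,"gripper":0.08},{"delta_pos":[0,0,-0.035],"yaw":0,"gripper":0.08},{"delta_pos":[-0.004,-0.03,0],"yaw":0,"gripper":0.08},{"delta_pos":[-0.004,-0.03,0],"yaw":0,"gripper":0.08}]'
python3 -m crank '[{"delta_pos":[-0.004,-0.03,0],"yaw":0,"gripper":0.08},{"delta_pos":[0,0,0.03],"yaw":7,"gripper":0.08},{"delta_pos":[0,0,0.03],"yaw":7,"gripper":0.08},{"delta_pos":[0,0,0.03],"yaw":7,"gripper":0.08},{"delta_pos":[0,0,0.03],"yaw":7,"gripper":0.08}]'
python3 -m crank '[{"delta_pos":[0,0,0.03],"yaw":7,"gripper":0.08},{"delta_pos":[0,0,0],"yaw":7,"gripper":0.08},{"delta_pos":[0,0,0],"yaw":7,"gripper":0.08},{"delta_pos":[0,0,0],"yaw":7,"gripper":0.08},{"delta_pos":[0,0,0],"yaw":7,"gripper":0.07}]'
python3 -m crank '[{"delta_pos":[0,0,0],"yaw":7,"gripper":0.07},{"delta_pos":[0,0,0],"yaw":7,"gripper":0.07},{"delta_pos":[0,0,0],"yaw":5,"gripper":0.07},{"delta_pos":[0,0,0],"yaw":0,"gripper":0.07}]'
python3 -c "
from pan import *; report(z0=.054,cams=('side','scene','wrist'),box=(.4,.6,-.36,-.06))
img,P,K,T=snap('side'); V=img.min(-1)
m=(V>100)&(P[...,2]>.045)&(P[...,2]<.07)&(abs(P[...,0]-.548)<.05)
for lo,hi in((-.25,-.235),(-.235,-.22),(-.22,-.205),(-.205,-.19)):
  q=P[m&(P[...,1]>lo)&(P[...,1]<hi)]; print(lo,len(q),np.median(q[:,2]).round(4) if len(q) else 0, [np.median(q[abs(q[:,0]-x)<.012][:,2]).round(4) for x in(.515,.55,.585)])
"
```

```text
time_s: 31.37
ee_pos: [0.6451, -0.2047, 0.2643]
tcp_rot: [0.714, 0.7, -0.0, -0.001]
contact_force: [0.3, 0.5, 0.3]
width: 0.0774
grip_force: 0.0
time_s: 31.78
ee_pos: [0.5866, -0.2113, 0.3567]
tcp_rot: [0.714, 0.7, 0.001, 0.002]
contact_force: [0.3, -0.9, 0.4]
width: 0.0798
grip_force: 0.0
time_s: 32.2
ee_pos: [0.5548, -0.2149, 0.2339]
tcp_rot: [0.864, 0.503, 0.0, 0.0]
contact_force: [0.9, 0.4, -0.9]
width: 0.0799
grip_force: 0.0
time_s: 32.62
ee_pos: [0.555, -0.2148, 0.2045]
tcp_rot: [0.975, 0.22, -0.0, -0.0]
contact_force: [0.1, -0.0, 0.6]
width: 0.0707
grip_force: 0.0
time_s: 32.95
ee_pos: [0.5551, -0.2148, 0.2047]
tcp_rot: [0.998, 0.057, -0.0, -0.0]
contact_force: [1.2, -0.5, -0.2]
width: 0.0696
grip_force: 0.0
tcp [ 0.5551 -0.2148  0.2047] toolx dir deg 6.57
side 439 [ 545.  -121.6] [53. 89.] 0.2
side 516 [ 552.4 -218.8] [52. 90.] 5.5
side 591 [ 543.2 -286.7] [51. 91.] -0.3
wrist 3569 [ 545.8 -123.4] [50. 90.] -0.9
wrist 3438 [ 553.1 -221. ] [50. 90.] 4.7
wrist 3313 [ 544.1 -288.1] [51. 90.] -0.6
-0.25 97 0.0557 [np.float64(0.0554), np.float64(0.056), np.float64(0.0558)]
-0.235 149 0.0561 [np.float64(0.0563), np.float64(0.0559), np.float64(0.0559)]
-0.22 148 0.0562 [np.float64(0.0564), np.float64(0.0562), np.float64(0.0559)]
-0.205 96 0.0559 [np.float64(0.0563), np.float64(0.056), np.float64(0.0551)]
```

```bash
python3 -m crank '[{"delta_pos":[0,0,-0.03],"yaw":-7,"gripper":0.08},{"delta_pos":[0,0,-0.03],"yaw":-7,"gripper":0.08},{"delta_pos":[0,0,-0.03],"yaw":-7,"gripper":0.08},{"delta_pos":[0,0,-0.03],"yaw":-7,"gripper":0.08},{"delta_pos":[0,0,-0.033],"yaw":-7,"gripper":0.08}]' >/dev/null
python3 -m crank '[{"delta_pos":[0,0,0],"yaw":-7,"gripper":0.08},{"delta_pos":[0,0,0],"yaw":-7,"gripper":0.08},{"delta_pos":[0,0,0],"yaw":-7,"gripper":0.08},{"delta_pos":[0,0,0],"yaw":-7,"gripper":0.08},{"delta_pos":[0,0,0],"yaw":-7,"gripper":0.08}]' >/dev/null
python3 -m crank '[{"delta_pos":[0,0,0],"yaw":-7,"gripper":0.08},{"delta_pos":[0,0,0],"yaw":-5,"gripper":0.08},{"delta_pos":[0.004,0.031,0],"yaw":0,"gripper":0.08},{"delta_pos":[0.003,0.031,0],"yaw":0,"gripper":0.08},{"delta_pos":[0.003,0.029,0],"yaw":0,"gripper":0.08}]'
python3 -m crank '[{"delta_pos":[0,0,0],"yaw":0,"gripper":0.08},{"delta_pos":[0,0,0.03],"yaw":0,"gripper":0.08},{"delta_pos":[0,0,0.03],"yaw":0,"gripper":0.08},{"delta_pos":[0,0,0.02],"yaw":0,"gripper":0.08},{"delta_pos":[0,0,0.012],"yaw":0,"gripper":0.08}]'
python3 -m crank '[{"delta_pos":[0,0,0],"yaw":0,"gripper":0.06},{"delta_pos":[0,0,0],"yaw":0,"gripper":0.03},{"delta_pos":[0,0,0],"yaw":0,"gripper":0.0},{"delta_pos":[0,0,0],"yaw":0,"gripper":0.0},{"delta_pos":[0,0,0],"yaw":0,"gripper":0.0}]' 40
python3 -m crank '[{"delta_pos":[0,0,0],"yaw":0,"gripper":0.0},{"delta_pos":[0,0,0],"yaw":0,"gripper":0.0},{"delta_pos":[0,0,0],"yaw":0,"gripper":0.0},{"delta_pos":[0,0,0],"yaw":0,"gripper":0.0},{"delta_pos":[0,0,0],"yaw":0,"gripper":0.0}]' 40
```

```text
time_s: 34.4
ee_pos: [0.6475, -0.2068, 0.3584]
tcp_rot: [0.714, 0.7, 0.0, 0.0]
contact_force: [-0.4, -0.0, 0.3]
width: 0.0793
grip_force: 0.0
time_s: 34.82
ee_pos: [0.6453, -0.2066, 0.2628]
tcp_rot: [0.714, 0.7, -0.001, -0.002]
contact_force: [0.4, 0.2, -0.2]
width: 0.0797
grip_force: 0.0
time_s: 35.23
ee_pos: [0.6472, -0.2071, 0.2677]
tcp_rot: [0.714, 0.7, 0.001, 0.001]
contact_force: [-0.3, 0.1, 8.9]
width: 0.0194
grip_force: 13.1
time_s: 35.65
ee_pos: [0.6476, -0.207, 0.2679]
tcp_rot: [0.714, 0.7, 0.001, 0.002]
contact_force: [2.2, -0.6, 5.8]
width: 0.0185
grip_force: 39.3
```

```bash
python3 -m crank '[{"delta_pos":[0,-0.0218,0.0014],"yaw":0,"gripper":0},{"delta_pos":[0,-0.0215,0.0036],"yaw":0,"gripper":0},{"delta_pos":[0,-0.021,0.0057],"yaw":0,"gripper":0},{"delta_pos":[0,-0.0203,0.0078],"yaw":0,"gripper":0},{"delta_pos":[0,-0.0194,0.0098],"yaw":0,"gripper":0}]'
python3 -m crank '[{"delta_pos":[0,-0.0183,0.0117],"yaw":0,"gripper":0},{"delta_pos":[0,-0.017,0.0135],"yaw":0,"gripper":0},{"delta_pos":[0,-0.0156,0.0152],"yaw":0,"gripper":0},{"delta_pos":[0,-0.014,0.0167],"yaw":0,"gripper":0},{"delta_pos":[0,-0.0123,0.0181],"yaw":0,"gripper":0}]'
python3 -m crank '[{"delta_pos":[0,-0.0104,0.0192],"yaw":0,"gripper":0},{"delta_pos":[0,-0.0084,0.0202],"yaw":0,"gripper":0},{"delta_pos":[0,-0.0063,0.021],"yaw":0,"gripper":0},{"delta_pos":[0,-0.0042,0.0215],"yaw":0,"gripper":0},{"delta_pos":[0,-0.002,0.015],"yaw":0,"gripper":0}]'
python3 -m crank '[{"delta_pos":[0,0,0.006],"yaw":0,"gripper":0},{"delta_pos":[0,0,0.006],"yaw":0,"gripper":0},{"delta_pos":[0,0,0.004],"yaw":0,"gripper":0},{"delta_pos":[0,0,0],"yaw":0,"gripper":0}]'
python3 -m crank '[{"delta_pos":[0,0,0.002],"yaw":0,"gripper":0},{"delta_pos":[0,0,0],"yaw":0,"gripper":0},{"delta_pos":[0,0,0],"yaw":0,"gripper":0}]'
```

```text
time_s: 36.07
ee_pos: [0.5445, -0.2052, 0.2404]
tcp_rot: [0.714, 0.7, 0.002, 0.004]
contact_force: [7.1, -2.4, 10.5]
width: 0.0186
grip_force: 41.6
time_s: 36.48
ee_pos: [0.4673, -0.2038, 0.1648]
tcp_rot: [0.714, 0.7, 0.002, 0.003]
contact_force: [10.8, -1.9, 6.3]
width: 0.0187
grip_force: 43.6
time_s: 36.9
ee_pos: [0.4342, -0.2032, 0.0658]
tcp_rot: [0.715, 0.699, 0.0, 0.001]
contact_force: [-0.9, -2.2, 11.1]
width: 0.0185
grip_force: 49.0
time_s: 37.23
ee_pos: [0.433, -0.2032, 0.0496]
tcp_rot: [0.715, 0.699, -0.001, -0.0]
contact_force: [-6.8, -1.2, 9.4]
width: 0.0182
grip_force: 49.6
time_s: 37.48
ee_pos: [0.4329, -0.2032, 0.048]
tcp_rot: [0.715, 0.699, -0.001, -0.0]
contact_force: [-7.0, -1.5, 8.0]
width: 0.0189
grip_force: 49.7
```

```bash
python3 -m crank '[{"delta_pos":[0,0,0.002],"yaw":0,"gripper":0},{"delta_pos":[0,0,0],"yaw":0,"gripper":0}]'
python3 -m crank '[{"delta_pos":[0,0,0.002],"yaw":0,"gripper":0},{"delta_pos":[0,0,0],"yaw":0,"gripper":0}]'
python3 -m crank '[{"delta_pos":[0,0,0.002],"yaw":0,"gripper":0},{"delta_pos":[0,0,0],"yaw":0,"gripper":0},{"delta_pos":[0,0,0],"yaw":0,"gripper":0}]'
python3 -c "
from h import *
img,P,K,T=snap('side','sd.png'); m=(img.max(-1)<90)&(abs(P[...,0]-.432)<.015)&(P[...,2]>.05)&(P[...,2]<.1)&(P[...,1]>-.29)&(P[...,1]<-.12); q=P[m]; print(len(q),q.min(0),q.max(0))"
```

```text
time_s: 37.65
ee_pos: [0.4329, -0.2032, 0.0459]
tcp_rot: [0.715, 0.699, -0.001, -0.0]
contact_force: [-6.7, -1.6, 8.1]
width: 0.0185
grip_force: 49.8
time_s: 37.82
ee_pos: [0.4329, -0.2032, 0.044]
tcp_rot: [0.715, 0.699, -0.001, -0.0]
contact_force: [-7.7, -0.7, 9.2]
width: 0.0187
grip_force: 49.9
time_s: 38.07
ee_pos: [0.4329, -0.2031, 0.0421]
tcp_rot: [0.715, 0.699, -0.001, -0.001]
contact_force: [-7.8, 0.2, 10.4]
width: 0.0185
grip_force: 49.9
360 [ 0.41707444 -0.28348149  0.05066811] [ 0.44691116 -0.14056795  0.09839615]
```

```bash
python3 -c "
from h import *
for n in('side','scene'):
    img,P,K,T=snap(n,n+'d.png')
    for a,b in((-.285,-.265),(-.27,-.25),(-.16,-.14)):
        m=(img.max(-1)<110)&(abs(P[...,0]-.432)<.02)&(P[...,2]>.04)&(P[...,2]<.12)&(P[...,1]>a)&(P[...,1]<b); q=P[m]; print(n,len(q),q.min(0) if len(q) else 0,np.percentile(q[:,2],[50,90,97]) if len(q) else 0)
    if n=='side': cv2.imwrite('pics/sd2.png',cv2.resize(cv2.cvtColor(img[150:370,180:420],cv2.COLOR_RGB2BGR),None,fx=2.5,fy=2.5))"
```

```text
side 110 [ 0.42049904 -0.28277129  0.0539514 ] [0.06907222 0.07434705 0.07588467]
side 59 [ 0.42049904 -0.26991017  0.06235774] [0.07246904 0.075467   0.07628215]
side 17 [ 0.42399508 -0.15799007  0.06120841] [0.06814818 0.07265776 0.07345807]
scene 34 [ 0.42659444 -0.27991276  0.05609852] [0.06911971 0.07379997 0.07662335]
scene 40 [ 0.42659444 -0.2695539   0.05474508] [0.06933962 0.07577939 0.07675646]
scene 38 [ 0.42945308 -0.15929131  0.05936408] [0.06873311 0.07235415 0.07345831]
```

View pics/sd2.png

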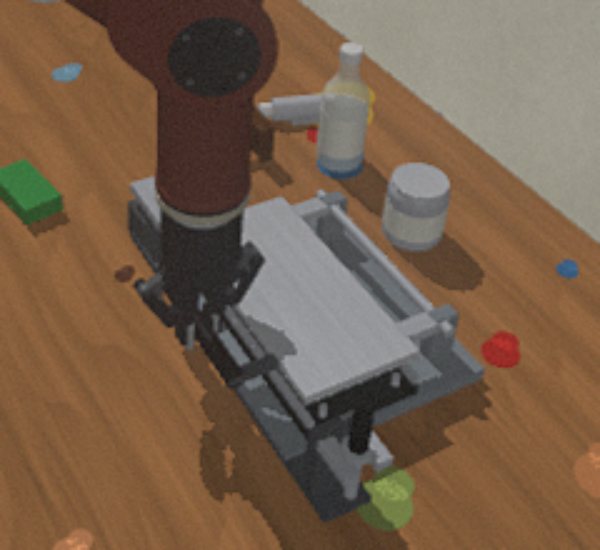

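```bash
python3 -m crank '[{"delta_pos":[0,0.0003,-0.008],"yaw":0,"gripper":0},{"delta_pos":[0,0.002,-0.0218],"yaw":0,"gripper":0},{"delta_pos":[0,0.0042,-0.0215],"yaw":0,"gripper":0},{"delta_pos":[0,0.0063,-0.021],"yaw":0,"gripper":0},{"delta_pos":[0,0.0084,-0.0202],"yaw":0,"gripper":0}]'
python3 -m crank '[{"delta_pos":[0,0.0104,-0.0192],"yaw":0,"gripper":0},{"delta_pos":[0,0.0123,-0.0181],"yaw":0,"gripper":0},{"delta_pos":[0,0.014,-0.0167],"yaw":0,"gripper":0},{"delta_pos":[0,0.0156,-0.0152],"yaw":0,"gripper":0},{"delta_pos":[0,0.017,-0.0135],"yaw":0,"gripper":0}]'
python3 -m crank '[{"delta_pos":[0,0.0183,-0.0117],"yaw":0,"gripper":0},{"delta_pos":[0,0.0194,-0.0098],"yaw":0,"gripper":0},{"delta_pos":[0,0.0203,-0.0078],"yaw":0,"gripper":0},{"delta_pos":[0,0.021,-0.0057],"yaw":0,"gripper":0},{"delta_pos":[0,0.0215,-0.0036],"yaw":0,"gripper":0}]'
python3 -m crank '[{"delta_pos":[0,0.022,-0.0014],"yaw":0,"gripper":0},{"delta_pos":[0,0,0],"yaw":0,"gripper":0},{"delta_pos":[0,0,0],"yaw":0,"gripper":0},{"delta_pos":[0,0,0],"yaw":0,"gripper":0.06},{"delta_pos":[0,0,0],"yaw":0,"gripper":0.08}]'
python3 -m crank '[{"delta_pos":[0,0,0],"yaw":0,"gripper":0.08},{"delta_pos":[0,0,0],"yaw":0,"gripper":0.08},{"delta_pos":[0,0,0],"yaw":0,"gripper":0.08},{"delta_pos":[0,0,-0.03],"yaw":0,"gripper":0.08},{"delta_pos":[0,0,-0.035],"yaw":0,"gripper":0.08}]'
python3 -m crank '[{"delta_pos":[0,0,-0.035],"yaw":0,"gripper":0.08},{"delta_pos":[0,-0.03,0],"yaw":0,"gripper":0.08},{"delta_pos":[0,-0.03,0],"yaw":0,"gripper":0.08},{"delta_pos":[0,-0.04,0],"yaw":0,"gripper":0.08},{"delta_pos":[0,0,0],"yaw":0,"gripper":0.08}]'
python3 -c "
from pan import *; report(z0=.054,cams=('side',),box=(.4,.6,-.36,-.06))
img,P,K,T=snap('side','su.png'); m=(img.max(-1)<90)&(P[...,0]>.58)&(P[...,0]<.7)&(P[...,2]>.27)&(P[...,2]<.3)&(P[...,1]>-.29)&(P[...,1]<-.12); q=P[m]; print('bar',len(q),q.min(0),q.max(0))
img,P,K,T=snap('scene'); z=P[...,2]; h=cv2.cvtColor(img,cv2.COLOR_RGB2HSV)
for a in(.054,.022):
  m=(abs(z-a)<.004)&(P[...,1]>-.02)&(P[...,1]<.4)&(P[...,0]>.59)&(P[...,0]<.72)&(h[...,1]>80); q=P[m]
  for lo in np.arange(-.02,.38,.04):
    k=q[(q[:,1]>=lo)&(q[:,1]<lo+.04)]
    if len(k)>5: print(a,lo.round(2),len(k),np.percentile(k[:,0],[3,50,97]).round(4),k[:,1].min().round(3),k[:,1].max().round(3))
"
```

```text
time_s: 38.63
ee_pos: [0.452, -0.2035, 0.1346]
tcp_rot: [0.715, 0.699, -0.002, -0.002]
contact_force: [-9.7, -1.8, 2.8]
width: 0.0187
grip_force: 45.4
time_s: 39.05
ee_pos: [0.518, -0.2048, 0.2203]
tcp_rot: [0.715, 0.699, -0.003, -0.005]
contact_force: [-40.2, 8.7, 48.0]
width: 0.0181
grip_force: 48.2
time_s: 39.47
ee_pos: [0.6262, -0.2065, 0.2597]
tcp_rot: [0.714, 0.7, 0.001, 0.002]
contact_force: [-4.1, -0.4, 17.2]
width: 0.0185
grip_force: 51.4
time_s: 39.88
ee_pos: [0.6469, -0.2069, 0.2571]
tcp_rot: [0.714, 0.7, -0.0, 0.0]
contact_force: [0.1, 0.7, -0.4]
width: 0.0414
grip_force: 0.0
time_s: 40.3
ee_pos: [0.6456, -0.2063, 0.3194]
tcp_rot: [0.714, 0.7, -0.002, -0.003]
contact_force: [1.2, -0.4, 0.8]
width: 0.0801
grip_force: 0.0
time_s: 40.72
ee_pos: [0.5405, -0.2062, 0.3568]
tcp_rot: [0.716, 0.698, -0.001, -0.001]
contact_force: [0.8, -2.0, 0.1]
width: 0.08
grip_force: 0.0
tcp [ 0.5405 -0.2062  0.3568] toolx dir deg 88.57
side 437 [ 545.3 -122.2] [53. 90.] -2.9
side 514 [ 553.  -219.7] [53. 92.] 5.2
side 595 [ 543.5 -286.6] [52. 91.] 0.1
bar 464 [ 0.63640423 -0.28627933  0.2700989 ] [ 0.65552217 -0.12298445  0.2958564 ]
0.054 0.06 61 [0.6652 0.6772 0.6864] 0.069 0.1
0.054 0.1 85 [0.6659 0.6782 0.6892] 0.101 0.14
0.054 0.14 83 [0.6669 0.6802 0.6895] 0.14 0.18
0.054 0.18 82 [0.6672 0.6821 0.6916] 0.18 0.22
0.054 0.22 80 [0.6709 0.6834 0.6944] 0.221 0.26
0.054 0.26 83 [0.6708 0.6847 0.694 ] 0.26 0.3
0.054 0.3 79 [0.6745 0.6862 0.6969] 0.3 0.34
0.054 0.34 36 [0.6747 0.6864 0.6969] 0.341 0.359
0.022 0.06 33 [0.6183 0.6256 0.6864] 0.063 0.099
0.022 0.1 60 [0.6203 0.6303 0.6904] 0.1 0.14
0.022 0.14 57 [0.6224 0.6317 0.6905] 0.14 0.18
0.022 0.18 58 [0.6236 0.6331 0.6922] 0.181 0.22
0.022 0.22 55 [0.6244 0.6337 0.693 ] 0.22 0.26
0.022 0.26 61 [0.6265 0.6359 0.6956] 0.26 0.3
0.022 0.3 53 [0.6279 0.6361 0.6967] 0.301 0.34
0.022 0.34 31 [0.6306 0.6382 0.6979] 0.341 0.362
```

```bash
python3 -m crank '[{"delta_pos":[0.041,-0.011,0],"yaw":0,"gripper":0.065},{"delta_pos":[0.041,-0.011,0],"yaw":0,"gripper":0.065},{"delta_pos":[0,0,0.04],"yaw":7,"gripper":0.065},{"delta_pos":[0,0,0.04],"yaw":7,"gripper":0.065},{"delta_pos":[0,0,0.04],"yaw":7,"gripper":0.065}]' >/dev/null
python3 -m crank '[{"delta_pos":[0,0,0.04],"yaw":7,"gripper":0.065},{"delta_pos":[0,0,0],"yaw":7,"gripper":0.065},{"delta_pos":[0,0,0],"yaw":7,"gripper":0.065},{"delta_pos":[0,0,0],"yaw":7,"gripper":0.065},{"delta_pos":[0,0,0],"yaw":7,"gripper":0.065}]' >/dev/null
python3 -m crank '[{"delta_pos":[0,0,0],"yaw":7,"gripper":0.065},{"delta_pos":[0,0,0],"yaw":7,"gripper":0.065},{"delta_pos":[0,0,0],"yaw":7,"gripper":0.065},{"delta_pos":[0,0,0],"yaw":7,"gripper":0.065},{"delta_pos":[0,0,0],"yaw":5.5,"gripper":0.065}]'
python3 -m crank '[{"delta_pos":[0,0,0],"yaw":0,"gripper":0.065},{"delta_pos":[0,0,0],"yaw":0,"gripper":0.065}]'
python3 -c "
from pan import *; report(z0=.054,cams=('side','wrist'),box=(.4,.6,-.36,-.06))"
```

```text
time_s: 42.12
ee_pos: [0.5283, -0.1234, 0.1965]
tcp_rot: [1.0, -0.009, -0.0, 0.0]
contact_force: [0.6, 0.5, -0.5]
width: 0.0648
grip_force: 0.0
time_s: 42.28
ee_pos: [0.5279, -0.1235, 0.1965]
tcp_rot: [1.0, -0.004, -0.0, 0.0]
contact_force: [0.3, 0.2, -0.3]
width: 0.0649
grip_force: 0.0
tcp [ 0.5279 -0.1235  0.1965] toolx dir deg -0.47
side 439 [ 545.3 -122.9] [55. 92.] -1.3
side 515 [ 552.7 -219.4] [52. 92.] 5.1
side 588 [ 543.4 -287.7] [52. 90.] 0.4
wrist 4007 [ 553.  -220.7] [51. 90.] 4.6
wrist 3791 [ 545.8 -123.2] [50. 90.] -1.1
wrist 4056 [ 543.7 -287.7] [51. 90.] -0.4
```

```bash
python3 -m crank '[{"delta_pos":[-0.0105,0,0.04],"yaw":0,"gripper":0.065},{"delta_pos":[0,0,0.04],"yaw":0,"gripper":0.065},{"delta_pos":[0,0,0.04],"yaw":0,"gripper":0.065},{"delta_pos":[0,0,0.025],"yaw":0,"gripper":0.065},{"delta_pos":[0,0,0.013],"yaw":0,"gripper":0.065}]'
python3 -m crank '[{"delta_pos":[0,0,0],"yaw":0,"gripper":0.065},{"delta_pos":[0,0,0],"yaw":0,"gripper":0.05},{"delta_pos":[0,0,0],"yaw":0,"gripper":0.04},{"delta_pos":[0,0,0],"yaw":0,"gripper":0.04},{"delta_pos":[0,0,0],"yaw":0,"gripper":0.04}]' 20
python3 -m crank '[{"delta_pos":[0,0,0],"yaw":0,"gripper":0.04},{"delta_pos":[0,0,0],"yaw":0,"gripper":0.04},{"delta_pos":[0,0,0],"yaw":0,"gripper":0.04},{"delta_pos":[0,0,-0.025],"yaw":0,"gripper":0.04},{"delta_pos":[0,0,-0.035],"yaw":0,"gripper":0.04}]' 20
python3 -m crank '[{"delta_pos":[0,0,-0.035],"yaw":0,"gripper":0.04},{"delta_pos":[0,0,-0.035],"yaw":0,"gripper":0.04},{"delta_pos":[0,0,0],"yaw":0,"gripper":0.04},{"delta_pos":[0,0,0],"yaw":0,"gripper":0.04}]' 20
python3 -c "
from h import *
img,P,K,T=snap('side','sp.png');cv2.imwrite('pics/spc.png',cv2.resize(cv2.cvtColor(img[150:310,190:350],cv2.COLOR_RGB2BGR),None,fx=3,fy=3))"
```

```text
time_s: 42.8
ee_pos: [0.5144, -0.1233, 0.0351]
tcp_rot: [1.0, -0.005, -0.002, -0.0]
contact_force: [0.1, -0.1, 0.6]
width: 0.0651
grip_force: 0.0
time_s: 43.22
ee_pos: [0.5174, -0.1238, 0.04]
tcp_rot: [1.0, -0.006, 0.001, 0.0]
contact_force: [-0.2, 0.3, -1.3]
width: 0.0493
grip_force: 21.0
time_s: 43.63
ee_pos: [0.5141, -0.1233, 0.0968]
tcp_rot: [1.0, -0.006, -0.003, -0.0]
contact_force: [0.2, 0.3, -0.7]
width: 0.0495
grip_force: 21.8
time_s: 43.97
ee_pos: [0.5179, -0.1239, 0.1709]
tcp_rot: [1.0, -0.006, 0.002, 0.0]
contact_force: [-0.6, 0.9, -1.8]
width: 0.0491
grip_force: 21.8
```

View pics/spc.png

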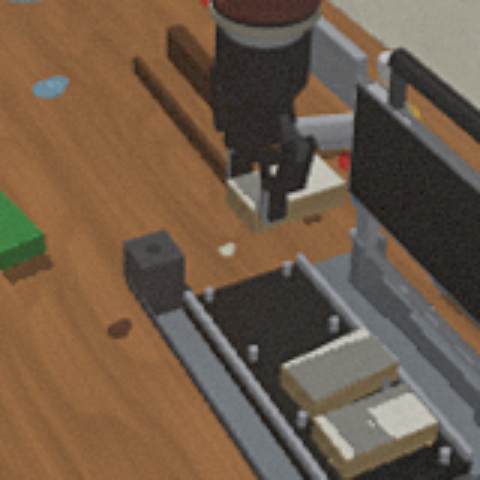

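```bash
python3 -m crank '[{"delta_pos":[0,-0.04,0],"yaw":0,"gripper":0.04},{"delta_pos":[0,-0.041,0],"yaw":0,"gripper":0.04},{"delta_pos":[0,-0.041,0],"yaw":0,"gripper":0.04},{"delta_pos":[0,-0.041,0],"yaw":0,"gripper":0.04},{"delta_pos":[0,-0.041,0],"yaw":0,"gripper":0.04}]' >/dev/null
python3 -m crank '[{"delta_pos":[0,-0.04,0],"yaw":0,"gripper":0.04},{"delta_pos":[0,0,0.035],"yaw":0,"gripper":0.04},{"delta_pos":[0,0,0.035],"yaw":0,"gripper":0.04},{"delta_pos":[0,0,0.035],"yaw":0,"gripper":0.04},{"delta_pos":[0,0,0.02],"yaw":0,"gripper":0.04}]'
for g in 1; do
python3 -m crank '[{"delta_pos":[0,0,0],"yaw":0,"gripper":0.0475},{"delta_pos":[0,0,0],"yaw":0,"gripper":0.0475}]'
python3 -m crank '[{"delta_pos":[0,0,0],"yaw":0,"gripper":0.0485},{"delta_pos":[0,0,0],"yaw":0,"gripper":0.0485}]'
python3 -m crank '[{"delta_pos":[0,0,0],"yaw":0,"gripper":0.049},{"delta_pos":[0,0,0],"yaw":0,"gripper":0.049}]'
python3 -m crank '[{"delta_pos":[0,0,0],"yaw":0,"gripper":0.0494},{"delta_pos":[0,0,0],"yaw":0,"gripper":0.0494}]'; done
```

```text
time_s: 44.85
ee_pos: [0.516, 0.1196, 0.0384]
tcp_rot: [1.0, -0.006, -0.003, 0.001]
contact_force: [-0.9, 0.1, -1.2]
width: 0.0496
grip_force: 21.8
time_s: 45.02
ee_pos: [0.5179, 0.1197, 0.042]
tcp_rot: [1.0, -0.006, -0.002, 0.001]
contact_force: [0.3, 0.5, -0.2]
width: 0.0493
grip_force: 21.8
time_s: 45.18
ee_pos: [0.5207, 0.1205, 0.0453]
tcp_rot: [1.0, -0.006, 0.001, -0.0]
contact_force: [0.5, 1.1, -1.2]
width: 0.0495
grip_force: 21.8
time_s: 45.35
ee_pos: [0.5204, 0.1205, 0.0451]
tcp_rot: [1.0, -0.006, 0.001, -0.0]
contact_force: [-1.3, -0.9, -1.1]
width: 0.0499
grip_force: 21.8
time_s: 45.52
ee_pos: [0.5198, 0.1203, 0.0443]
tcp_rot: [1.0, -0.006, 0.0, -0.0]
contact_force: [-0.5, -0.4, -0.9]
width: 0.0493
grip_force: 20.7
```

```bash
cat > tilt.py <<'E'
from h import *
import sys
s=robot.get_state(); img,P,K,T=snap('side'); h=cv2.cvtColor(img,cv2.COLOR_RGB2HSV); p=s["ee_pos"]
m=(h[...,2]>100)&(h[...,1]<110)&(abs(P[...,1]-p[1])<.03)&(abs(P[...,0]-p[0])<.12)&(P[...,2]<p[2]+.09)&(P[...,2]>.004)
q=P[m]; print("tcp",p.round(4),"pts",len(q),"x",np.percentile(q[:,0],[2,98]).round(3),"z",np.percentile(q[:,2],[2,98]).round(3))
for x in np.arange(q[:,0].min(),q[:,0].max(),.015):
    k=q[(q[:,0]>=x)&(q[:,0]<x+.015)]
    if len(k)>3: print((x-p[0]).round(3),np.percentile(k[:,2],[5,95]).round(3))
E
python3 -m crank '[{"delta_pos":[0,0,0],"yaw":0,"gripper":0.0496},{"delta_pos":[0,0,0],"yaw":0,"gripper":0.0496}]'|grep -E "grip|width"
python3 -m crank '[{"delta_pos":[0,0,0],"yaw":0,"gripper":0.0498},{"delta_pos":[0,0,0],"yaw":0,"gripper":0.0498}]'|grep -E "grip|width"
python3 -m crank '[{"delta_pos":[0,0,0],"yaw":0,"gripper":0.05},{"delta_pos":[0,0,0],"yaw":0,"gripper":0.05}]'|grep -E "grip|width"
python3 tilt.py
```

```text
width: 0.0493
grip_force: 14.5
width: 0.0503
grip_force: 8.7
width: 0.0498
grip_force: 0.0
tcp [0.5196 0.1203 0.0438] pts 279 x [0.496 0.582] z [0.011 0.053]
-0.026 [0.037 0.053]
-0.011 [0.029 0.05 ]
0.004 [0.021 0.045]
0.019 [0.015 0.041]
0.034 [0.013 0.036]
0.049 [0.009 0.031]
```

```bash
python3 -m crank '[{"delta_pos":[0,0,0],"yaw":0,"gripper":0.0498},{"delta_pos":[0,0,0],"yaw":0,"gripper":0.0498},{"delta_pos":[0,0,-0.006],"yaw":0,"gripper":0.0498},{"delta_pos":[0,0,-0.006],"yaw":0,"gripper":0.0498},{"delta_pos":[0,0,-0.006],"yaw":0,"gripper":0.0498}]'
python3 -m crank '[{"delta_pos":[0,0,-0.006],"yaw":0,"gripper":0.0498},{"delta_pos":[0,0,-0.006],"yaw":0,"gripper":0.0498},{"delta_pos":[0,0,0],"yaw":0,"gripper":0.0498}]'
python3 tilt.py
```

```text
time_s: 46.48
ee_pos: [0.5197, 0.1203, 0.0626]
tcp_rot: [1.0, -0.006, 0.0, -0.0]
contact_force: [0.2, 0.8, -0.5]
width: 0.0498
grip_force: 0.0
time_s: 46.73
ee_pos: [0.5205, 0.1206, 0.0755]
tcp_rot: [1.0, -0.006, 0.001, -0.0]
contact_force: [0.4, 0.5, -0.1]
width: 0.0498
grip_force: 0.0
tcp [0.5205 0.1206 0.0755] pts 398 x [0.488 0.575] z [0.006 0.03 ]
-0.034 [0.008 0.029]
-0.019 [0.008 0.029]
-0.004 [0.007 0.028]
0.011 [0.007 0.029]
0.026 [0.008 0.029]
0.041 [0.011 0.028]
0.056 [0.023 0.027]
```

```bash
python3 -c "
from pan import *; report(box=(.4,.62,.05,.45))
img,P,K,T=snap('wrist'); h=cv2.cvtColor(img,cv2.COLOR_RGB2HSV); z=P[...,2]
for y in(.09,.116,.15):
  q=P[(abs(z-.054)<.005)&(abs(P[...,1]-y)<.006)&(P[...,0]>.63)&(P[...,0]<.72)]
  if len(q): print(y,len(q),np.percentile(q[:,0],[1,50,99]).round(4))
"
```

```text
tcp [0.5201 0.1205 0.0748] toolx dir deg -0.7
scene 358 [535.7 121.7] [53. 96.] -0.1
side 285 [531.7 121.4] [55. 91.] 0.0
```

```bash
python3 -m crank '[{"delta_pos":[0,0,-0.01],"yaw":0,"gripper":0.065},{"delta_pos":[0,0,0],"yaw":0,"gripper":0.065},{"delta_pos":[-0.0135,-0.001,0],"yaw":0,"gripper":0.065},{"delta_pos":[0,0,0.03],"yaw":0,"gripper":0.065},{"delta_pos":[0,0,0.03],"yaw":0,"gripper":0.065}]'
python3 -m crank '[{"delta_pos":[0,0,0.014],"yaw":0,"gripper":0.065},{"delta_pos":[0,0,0],"yaw":0,"gripper":0.065},{"delta_pos":[0,0,0],"yaw":0,"gripper":0.04},{"delta_pos":[0,0,0],"yaw":0,"gripper":0.04},{"delta_pos":[0,0,0],"yaw":0,"gripper":0.04}]' 25
python3 -m crank '[{"delta_pos":[0,0,0],"yaw":0,"gripper":0.04},{"delta_pos":[0,0,0],"yaw":0,"gripper":0.04},{"delta_pos":[0,0,-0.01],"yaw":0,"gripper":0.04},{"delta_pos":[0,0,-0.015],"yaw":1.5,"gripper":0.04},{"delta_pos":[0,0,0],"yaw":0,"gripper":0.04}]'
python3 -m crank '[{"delta_pos":[0,0,0],"yaw":0,"gripper":0.04},{"delta_pos":[0,0,0],"yaw":0,"gripper":0.04}]'
python3 tilt.py
```

```text
time_s: 47.35
ee_pos: [0.5076, 0.1222, 0.0251]
tcp_rot: [1.0, -0.006, 0.002, -0.001]
contact_force: [0.4, 0.3, -1.2]
width: 0.065
grip_force: 0.0
time_s: 47.77
ee_pos: [0.5071, 0.1218, 0.0112]
tcp_rot: [1.0, -0.006, 0.001, -0.0]
contact_force: [1.2, -0.7, -0.4]
width: 0.0494
grip_force: 26.6
time_s: 48.18
ee_pos: [0.5078, 0.1219, 0.0379]
tcp_rot: [1.0, -0.02, 0.002, -0.001]
contact_force: [0.1, -0.6, -0.3]
width: 0.0492
grip_force: 26.7
time_s: 48.35
ee_pos: [0.506, 0.1215, 0.0349]
tcp_rot: [1.0, -0.019, 0.0, -0.0]
contact_force: [-0.1, 0.4, -0.9]
width: 0.0496
grip_force: 26.7
tcp [0.506  0.1215 0.0349] pts 280 x [0.488 0.576] z [0.028 0.053]
-0.033 [0.034 0.05 ]
-0.018 [0.029 0.052]
-0.003 [0.03  0.054]
0.012 [0.03  0.052]
0.027 [0.03  0.052]
0.042 [0.031 0.054]
0.057 [0.032 0.052]
```

```bash
python3 -m crank '[{"delta_pos":[0.02,0,-0.002],"yaw":0,"gripper":0.04},{"delta_pos":[0.02,0,0],"yaw":0,"gripper":0.04},{"delta_pos":[0.02,0,0],"yaw":0,"gripper":0.04},{"delta_pos":[0.02,0,0],"yaw":0,"gripper":0.04},{"delta_pos":[0,0,0],"yaw":0,"gripper":0.04}]'
python3 -m crank '[{"delta_pos":[0.003,0,0],"yaw":0,"gripper":0.04},{"delta_pos":[0.002,0,0],"yaw":0,"gripper":0.04},{"delta_pos":[0.001,0,0],"yaw":0,"gripper":0.04},{"delta_pos":[0,0,0],"yaw":0,"gripper":0.04}]'
python3 -m crank '[{"delta_pos":[0.002,0,0],"yaw":0,"gripper":0.04},{"delta_pos":[0,0,0],"yaw":0,"gripper":0.04}]'
python3 -m crank '[{"delta_pos":[0.002,0,0],"yaw":0,"gripper":0.04},{"delta_pos":[0,0,0],"yaw":0,"gripper":0.04}]'
```

```text
time_s: 48.82
ee_pos: [0.5889, 0.1177, 0.0363]
tcp_rot: [1.0, -0.02, 0.001, 0.0]
contact_force: [-0.8, -0.1, -0.4]
width: 0.0495
grip_force: 26.6
time_s: 49.15
ee_pos: [0.5915, 0.1182, 0.0367]
tcp_rot: [1.0, -0.019, -0.0, 0.0]
contact_force: [-0.9, -0.1, -1.3]
width: 0.049
grip_force: 26.6
time_s: 49.32
ee_pos: [0.5921, 0.1181, 0.0363]
tcp_rot: [1.0, -0.019, -0.002, 0.0]
contact_force: [-5.6, -0.2, 0.2]
width: 0.0492
grip_force: 26.8
time_s: 49.48
ee_pos: [0.5923, 0.1178, 0.0358]
tcp_rot: [1.0, -0.019, -0.004, 0.001]
contact_force: [-13.0, -1.2, 4.5]
width: 0.0494
grip_force: 27.2
```

```bash
python3 -m crank '[{"delta_pos":[0,0,-0.005],"yaw":0,"gripper":0.04},{"delta_pos":[0,0,-0.005],"yaw":0,"gripper":0.04},{"delta_pos":[0,0,-0.005],"yaw":0,"gripper":0.04},{"delta_pos":[0,0,-0.004],"yaw":0,"gripper":0.04},{"delta_pos":[0,0,0],"yaw":0,"gripper":0.04}]'
python3 tilt.py
```

```text
time_s: 49.9
ee_pos: [0.5948, 0.118, 0.0561]
tcp_rot: [1.0, -0.019, -0.001, 0.0]
contact_force: [-6.8, 0.2, -2.7]
width: 0.0493
grip_force: 26.8
tcp [0.5948 0.118  0.0561] pts 287 x [0.573 0.671] z [0.042 0.074]
-0.024 [0.052 0.074]
-0.009 [0.05  0.073]
0.006 [0.049 0.07 ]
0.021 [0.048 0.07 ]
0.036 [0.046 0.068]
0.051 [0.045 0.067]
0.066 [0.048 0.065]
0.111 [0.019 0.028]
```

```bash
python3 -m crank '[{"delta_pos":[-0.008,0,0],"yaw":0,"gripper":0.04},{"delta_pos":[0,0,0],"yaw":0,"gripper":0.04},{"delta_pos":[0,0,0.009],"yaw":0,"gripper":0.04},{"delta_pos":[0,0,0.008],"yaw":0,"gripper":0.04},{"delta_pos":[0,0,0],"yaw":0,"gripper":0.04}]' 30
python3 -m crank '[{"delta_pos":[0.004,0,0],"yaw":0,"gripper":0.04},{"delta_pos":[0.004,0,0],"yaw":0,"gripper":0.04},{"delta_pos":[0.002,0,0],"yaw":0,"gripper":0.04},{"delta_pos":[0,0,0],"yaw":0,"gripper":0.04}]'
python3 -m crank '[{"delta_pos":[0.002,0,0],"yaw":0,"gripper":0.04},{"delta_pos":[0,0,0],"yaw":0,"gripper":0.04}]'
python3 -m crank '[{"delta_pos":[0.001,0,-0.004],"yaw":0,"gripper":0.04},{"delta_pos":[0.001,0,-0.004],"yaw":0,"gripper":0.04}]'
python3 -m crank '[{"delta_pos":[0.001,0,-0.004],"yaw":0,"gripper":0.04},{"delta_pos":[0.001,0,-0.004],"yaw":0,"gripper":0.04},{"delta_pos":[0,0,0],"yaw":0,"gripper":0.04}]'
python3 tilt.py
```

```text
time_s: 50.37
ee_pos: [0.5877, 0.1181, 0.0371]
tcp_rot: [1.0, -0.019, -0.0, 0.0]
contact_force: [0.8, 0.4, 0.4]
width: 0.0488
grip_force: 33.6
time_s: 50.7
ee_pos: [0.5941, 0.1179, 0.0372]
tcp_rot: [1.0, -0.019, -0.005, 0.001]
contact_force: [-17.8, -1.1, 4.6]
width: 0.0489
grip_force: 34.0
time_s: 50.87
ee_pos: [0.5948, 0.1179, 0.0368]
tcp_rot: [1.0, -0.019, -0.006, 0.001]
contact_force: [-20.5, -0.9, 4.5]
width: 0.049
grip_force: 34.0
time_s: 51.03
ee_pos: [0.597, 0.1179, 0.0442]
tcp_rot: [1.0, -0.019, -0.006, 0.001]
contact_force: [-12.4, 0.6, -3.1]
width: 0.0495
grip_force: 32.8
time_s: 51.28
ee_pos: [0.602, 0.1176, 0.0541]
tcp_rot: [1.0, -0.019, -0.003, 0.0]
contact_force: [-8.0, 0.2, -2.5]
width: 0.0491
grip_force: 31.8
tcp [0.602  0.1176 0.0541] pts 287 x [0.572 0.718] z [0.021 0.076]
-0.032 [0.054 0.076]
-0.017 [0.05  0.075]
-0.002 [0.043 0.069]
0.013 [0.039 0.061]
0.028 [0.032 0.058]
0.043 [0.03  0.054]
0.058 [0.046 0.048]
0.103 [0.016 0.031]
```

```bash
python3 -m crank '[{"delta_pos":[0.004,0,-0.005],"yaw":0,"gripper":0.04},{"delta_pos":[0.003,0,-0.006],"yaw":0,"gripper":0.04},{"delta_pos":[0.003,0,-0.006],"yaw":0,"gripper":0.04},{"delta_pos":[0.004,0,-0.005],"yaw":0,"gripper":0.04},{"delta_pos":[0,0,0],"yaw":0,"gripper":0.04}]'
python3 tilt.py
```

```text
time_s: 51.75
ee_pos: [0.6186, 0.117, 0.0777]
tcp_rot: [1.0, -0.019, 0.0, 0.0]
contact_force: [-6.5, -0.2, -0.3]
width: 0.0491
grip_force: 31.3
tcp [0.6186 0.117  0.0777] pts 295 x [0.582 0.737] z [0.014 0.107]
-0.039 [0.084 0.103]
-0.024 [0.074 0.107]
-0.009 [0.057 0.095]
0.006 [0.045 0.074]
0.021 [0.037 0.068]
0.036 [0.031 0.056]
0.081 [0.022 0.029]
0.096 [0.015 0.03 ]
0.111 [0.01  0.035]
```

```bash
python3 -m crank '[{"delta_pos":[0.007,0,-0.006],"yaw":0,"gripper":0.04},{"delta_pos":[0.007,0,-0.004],"yaw":0,"gripper":0.04},{"delta_pos":[0.007,0,-0.003],"yaw":0,"gripper":0.04},{"delta_pos":[0.006,0,-0.002],"yaw":0,"gripper":0.04},{"delta_pos":[0,0,0],"yaw":0,"gripper":0.04}]'
python3 tilt.py
python3 -c "
from h import *
img,P,K,T=snap('side','sv.png');cv2.imwrite('pics/svc.png',cv2.resize(cv2.cvtColor(img[120:260,200:360],cv2.COLOR_RGB2BGR),None,fx=4,fy=4))"
```

```text
time_s: 52.22
ee_pos: [0.6464, 0.1162, 0.0926]
tcp_rot: [1.0, -0.019, 0.001, -0.0]
contact_force: [-4.3, -0.0, 1.1]
width: 0.0486
grip_force: 30.9
tcp [0.6464 0.1162 0.0926] pts 386 x [0.608 0.764] z [0.011 0.13 ]
-0.04 [0.102 0.127]
-0.025 [0.061 0.13 ]
-0.01 [0.044 0.092]
0.005 [0.031 0.063]
0.065 [0.014 0.028]
0.08 [0.012 0.035]
0.095 [0.007 0.035]
0.11 [0.012 0.034]
```

View pics/svc.png

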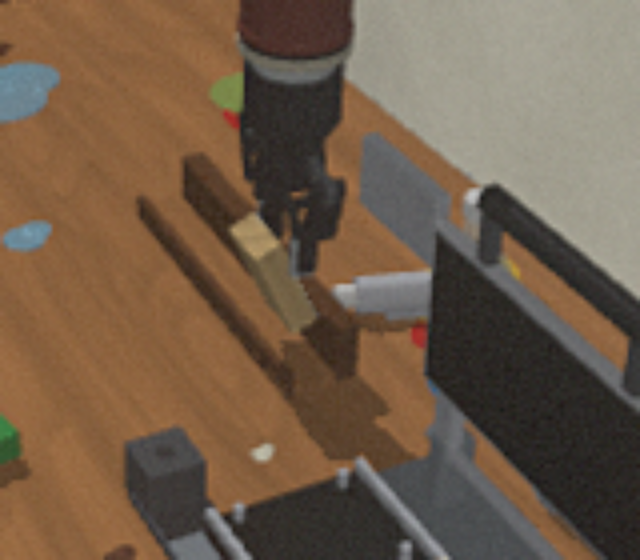

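```bash
python3 -m crank '[{"delta_pos":[0.006,0,0],"yaw":0,"gripper":0.04},{"delta_pos":[0.005,0,0],"yaw":0,"gripper":0.04},{"delta_pos":[0.002,0,0],"yaw":0,"gripper":0.04},{"delta_pos":[0,0,0],"yaw":0,"gripper":0.04}]'
python3 tilt.py
```

```text
time_s: 52.65
ee_pos: [0.6583, 0.1155, 0.0917]
tcp_rot: [1.0, -0.019, 0.0, 0.0]
contact_force: [-2.5, 0.9, -0.4]
width: 0.0484
grip_force: 30.8
tcp [0.6583 0.1155 0.0917] pts 429 x [0.622 0.775] z [0.005 0.13 ]
-0.039 [0.075 0.13 ]
-0.024 [0.044 0.13 ]
-0.009 [0.044 0.097]
0.051 [0.014 0.029]
0.066 [0.011 0.033]
0.081 [0.005 0.034]
0.096 [0.005 0.035]
0.111 [0.005 0.034]
```

```bash
cat > tilt2.py <<'E'
from h import *
s=robot.get_state(); p=s["ee_pos"]
for n in("side","scene"):
    img,P,K,T=snap(n); h=cv2.cvtColor(img,cv2.COLOR_RGB2HSV)
    m=(h[...,2]>100)&(h[...,1]<120)&(abs(P[...,1]-p[1])<.034)&(P[...,0]>p[0]-.08)&(P[...,0]<p[0]+.05)&(P[...,2]<p[2]+.07)&(P[...,2]>.025)
    k,l,st,c=cv2.connectedComponentsWithStats(m.astype(np.uint8))
    if k<2: continue
    i=1+np.argmax(st[1:,4]); q=P[l==i]
    r=cv2.minAreaRect((q[:,[0,2]]*1000).astype(np.float32)); print(n,"tcp",p.round(4),len(q),"xz rect c",np.round(r[0]),"size",np.round(r[1]),"ang",round(r[2],1),"y",q[:,1].min().round(3),q[:,1].max().round(3),"zmax",q[:,2].max().round(3))
    t=q[q[:,2]>q[:,2].max()-.008]; print("  top x",np.percentile(t[:,0],[3,97]).round(3))
E
python3 tilt2.py
```

```text
side tcp [0.6581 0.1155 0.0916] 250 xz rect c [641.  86.] size [27. 92.] ang 13.1 y 0.087 0.143 zmax 0.133
  top x [0.62  0.642]
scene tcp [0.6581 0.1155 0.0916] 529 xz rect c [658. 102.] size [ 47. 112.] ang 8.1 y 0.083 0.149 zmax 0.16
  top x [0.672 0.673]
```

```bash
python3 -m crank '[{"delta_pos":[-0.002,0,0.005],"yaw":0,"gripper":0.04},{"delta_pos":[0,0,0.006],"yaw":0,"gripper":0.04},{"delta_pos":[0,0,0.006],"yaw":0,"gripper":0.04},{"delta_pos":[0,0,0.003],"yaw":0,"gripper":0.04},{"delta_pos":[0,0,0],"yaw":0,"gripper":0.04}]'
python3 -m crank '[{"delta_pos":[0,0,0.003],"yaw":0,"gripper":0.04},{"delta_pos":[0,0,0.003],"yaw":0,"gripper":0.04},{"delta_pos":[0,0,0],"yaw":0,"gripper":0.04}]'
python3 tilt2.py
```

```text
time_s: 53.22
ee_pos: [0.6554, 0.1155, 0.0704]
tcp_rot: [1.0, -0.019, -0.001, 0.0]
contact_force: [-0.5, -0.3, -2.1]
width: 0.048
grip_force: 31.2
time_s: 53.47
ee_pos: [0.6579, 0.1157, 0.0678]
tcp_rot: [1.0, -0.019, 0.002, -0.0]
contact_force: [-2.1, -0.4, 10.1]
width: 0.0483
grip_force: 33.1
side tcp [0.6579 0.1157 0.0678] 228 xz rect c [639.  66.] size [27. 84.] ang 12.7 y 0.087 0.144 zmax 0.109
  top x [0.619 0.642]
scene tcp [0.6579 0.1157 0.0678] 401 xz rect c [651.  81.] size [ 65. 100.] ang 11.2 y 0.085 0.15 zmax 0.136
  top x [0.67  0.674]
```

```bash
python3 -m crank '[{"delta_pos":[0.004,0,0],"yaw":0,"gripper":0.04},{"delta_pos":[0.004,0,0],"yaw":0,"gripper":0.04},{"delta_pos":[0.003,0,0],"yaw":0,"gripper":0.04},{"delta_pos":[0,0,0],"yaw":0,"gripper":0.04}]'
python3 tilt2.py
```

```text
time_s: 53.9
ee_pos: [0.6675, 0.1153, 0.0659]
tcp_rot: [1.0, -0.019, 0.0, -0.0]
contact_force: [-2.0, 0.5, 3.4]
width: 0.0479
grip_force: 30.2
side tcp [0.6675 0.1153 0.0659] 262 xz rect c [646.  66.] size [28. 83.] ang 3.4 y 0.086 0.148 zmax 0.107
  top x [0.63  0.654]
scene tcp [0.6675 0.1153 0.0659] 300 xz rect c [661.  85.] size [52. 96.] ang 6.5 y 0.086 0.149 zmax 0.136
  top x [0.681 0.682]
```

```bash
python3 -m crank '[{"delta_pos":[0.004,0,0],"yaw":0,"gripper":0.04},{"delta_pos":[0.002,0,0],"yaw":0,"gripper":0.04},{"delta_pos":[0,0,0],"yaw":0,"gripper":0.04}]'
python3 tilt2.py
python3 -m crank '[{"delta_pos":[0,0,0],"yaw":0,"gripper":0.05},{"delta_pos":[0,0,0],"yaw":0,"gripper":0.056},{"delta_pos":[0,0,0],"yaw":0,"gripper":0.062},{"delta_pos":[0,0,0],"yaw":0,"gripper":0.062},{"delta_pos":[0,0,-0.02],"yaw":0,"gripper":0.062}]'
python3 -m crank '[{"delta_pos":[0,0,-0.04],"yaw":0,"gripper":0.062},{"delta_pos":[0,0,-0.04],"yaw":0,"gripper":0.062},{"delta_pos":[0,0,0],"yaw":0,"gripper":0.062}]' >/dev/null
sed -i 's/P\[...,2\]<p\[2\]+.07/P[...,2]<.14/' tilt2.py; python3 tilt2.py
```

```text
time_s: 54.25
ee_pos: [0.6737, 0.115, 0.0657]
tcp_rot: [1.0, -0.019, 0.0, 0.0]
contact_force: [0.2, -0.1, -0.9]
width: 0.0404
grip_force: 0.2
side tcp [0.6737 0.115  0.0657] 319 xz rect c [649.  67.] size [26. 83.] ang 1.1 y 0.083 0.142 zmax 0.109
  top x [0.637 0.66 ]
scene tcp [0.6737 0.115  0.0657] 224 xz rect c [673.  87.] size [36. 75.] ang 7.0 y 0.089 0.148 zmax 0.126
  top x [0.686 0.687]
time_s: 54.77
ee_pos: [0.6705, 0.1145, 0.082]
tcp_rot: [1.0, -0.019, -0.003, 0.001]
contact_force: [-0.1, -0.5, 0.2]
width: 0.0621
grip_force: 0.0
side tcp [0.6769 0.1157 0.1752] 313 xz rect c [649.  66.] size [82. 27.] ang 86.5 y 0.088 0.143 zmax 0.107
  top x [0.639 0.661]
scene tcp [0.6769 0.1157 0.1752] 454 xz rect c [655.  75.] size [54. 67.] ang 19.2 y 0.082 0.149 zmax 0.109
  top x [0.642 0.667]
```

```bash
python3 -m crank '[{"delta_pos":[-0.04,0,0],"yaw":0,"gripper":0.06},{"delta_pos":[-0.04,0,0],"yaw":0,"gripper":0.06},{"delta_pos":[-0.025,0.02,0],"yaw":0,"gripper":0.06},{"delta_pos":[0,0.04,0],"yaw":-3,"gripper":0.06},{"delta_pos":[0,0.04,0],"yaw":-4,"gripper":0.06}]' >/dev/null
python3 -m crank '[{"delta_pos":[0,0.04,0],"yaw":0,"gripper":0.06},{"delta_pos":[0,0.04,0],"yaw":0,"gripper":0.06},{"delta_pos":[0,0.04,0],"yaw":0,"gripper":0.06},{"delta_pos":[0,0.04,0],"yaw":0,"gripper":0.06},{"delta_pos":[0,0.035,0],"yaw":0,"gripper":0.06}]'
python3 -m crank '[{"delta_pos":[0,0.03,0],"yaw":0,"gripper":0.06},{"delta_pos":[0,0,0],"yaw":0,"gripper":0.06},{"delta_pos":[0,0,0],"yaw":0,"gripper":0.06}]'
python3 -c "
from pan import *; report(z0=.054,cams=('wrist','side'),box=(.48,.62,-.34,-.06))"
```

```text
time_s: 55.95
ee_pos: [0.5814, -0.1781, 0.1645]
tcp_rot: [0.999, 0.041, -0.001, 0.0]
contact_force: [0.6, -0.4, 0.2]
width: 0.0602
grip_force: 0.0
time_s: 56.2
ee_pos: [0.5838, -0.2073, 0.1641]
tcp_rot: [0.999, 0.04, -0.001, 0.0]
contact_force: [-0.2, 0.5, 0.1]
width: 0.0598
grip_force: 0.0
tcp [ 0.5838 -0.2073  0.1641] toolx dir deg 4.57
wrist 4088 [ 553.8 -221. ] [50. 89.] 4.7
wrist 2580 [ 548.  -288.2] [51. 83.] -0.5
side 516 [ 552.4 -220. ] [52. 91.] 5.4
side 596 [ 544.2 -286.7] [52. 91.] -1.1
```

```bash
python3 -m crank '[{"delta_pos":[-0.0215,0.0077,0],"yaw":0,"gripper":0.06},{"delta_pos":[0,0,0.04],"yaw":0,"gripper":0.06},{"delta_pos":[0,0,0.04],"yaw":0,"gripper":0.06},{"delta_pos":[0,0,0],"yaw":0,"gripper":0.06},{"delta_pos":[0,0,0],"yaw":0,"gripper":0.06}]'
python3 -m crank '[{"delta_pos":[0,0,0],"yaw":0,"gripper":0.06},{"delta_pos":[0,0,0],"yaw":0,"gripper":0.06},{"delta_pos":[0,0,0],"yaw":0,"gripper":0.06}]'
```

```text
time_s: 56.72
ee_pos: [0.563, -0.2123, 0.0843]
tcp_rot: [0.999, 0.043, -0.002, -0.001]
contact_force: [0.9, 0.5, 1.0]
width: 0.0601
grip_force: 0.0
time_s: 56.97
ee_pos: [0.5659, -0.2146, 0.0882]
tcp_rot: [0.999, 0.042, 0.002, 0.0]
contact_force: [-0.1, 0.2, 0.6]
width: 0.0601
grip_force: 0.0
```

```bash
python3 -m crank '[{"delta_pos":[-0.002,0.002,0.01],"yaw":0,"gripper":0.06},{"delta_pos":[0,0,0.01],"yaw":0,"gripper":0.06},{"delta_pos":[0,0,0.006],"yaw":0,"gripper":0.06},{"delta_pos":[0,0,0],"yaw":0,"gripper":0.06},{"delta_pos":[0,0,0],"yaw":0,"gripper":0.06}]'
python3 -m crank '[{"delta_pos":[0,0,0.004],"yaw":0,"gripper":0.06},{"delta_pos":[0,0,0.004],"yaw":0,"gripper":0.06},{"delta_pos":[0,0,0],"yaw":0,"gripper":0.06}]'
python3 -m crank '[{"delta_pos":[0,0,0.004],"yaw":0,"gripper":0.06},{"delta_pos":[0,0,0.004],"yaw":0,"gripper":0.06},{"delta_pos":[0,0,0],"yaw":0,"gripper":0.06}]'
```

```text
time_s: 57.38
ee_pos: [0.5619, -0.2166, 0.059]
tcp_rot: [0.999, 0.042, -0.001, -0.0]
contact_force: [-0.3, -0.0, 0.2]
width: 0.0601
grip_force: 0.0
time_s: 57.63
ee_pos: [0.5621, -0.2166, 0.051]
tcp_rot: [0.999, 0.042, -0.0, -0.0]
contact_force: [1.7, 0.0, 0.0]
width: 0.0595
grip_force: 0.0
time_s: 57.88
ee_pos: [0.5621, -0.2165, 0.0429]
tcp_rot: [0.999, 0.042, -0.001, -0.0]
contact_force: [-0.1, 0.3, 0.6]
width: 0.0601
grip_force: 0.0
```

```bash
python3 -m crank '[{"delta_pos":[0,0,0.002],"yaw":0,"gripper":0.05},{"delta_pos":[0,0,0],"yaw":0,"gripper":0.04},{"delta_pos":[0,0,0],"yaw":0,"gripper":0.04},{"delta_pos":[0,0,0],"yaw":0,"gripper":0.04},{"delta_pos":[0,0,0],"yaw":0,"gripper":0.04}]' 30
python3 -m crank '[{"delta_pos":[0,0,-0.02],"yaw":0,"gripper":0.04},{"delta_pos":[0,0,-0.035],"yaw":0,"gripper":0.04},{"delta_pos":[0,0,-0.035],"yaw":0,"gripper":0.04},{"delta_pos":[0,0,0],"yaw":6.8,"gripper":0.04},{"delta_pos":[-0.003,-0.025,0],"yaw":0,"gripper":0.04}]'
for i in 1 2; do python3 -m crank '[{"delta_pos":[-0.004,-0.041,0],"yaw":0,"gripper":0.04},{"delta_pos":[-0.004,-0.041,0],"yaw":0,"gripper":0.04},{"delta_pos":[-0.004,-0.041,0],"yaw":0,"gripper":0.04},{"delta_pos":[-0.004,-0.041,0],"yaw":0,"gripper":0.04},{"delta_pos":[-0.003,-0.039,0],"yaw":0,"gripper":0.04}]'; done
python3 -m crank '[{"delta_pos":[0,0,0.035],"yaw":0,"gripper":0.04},{"delta_pos":[0,0,0.035],"yaw":0,"gripper":0.04},{"delta_pos":[0,0,0.02],"yaw":0,"gripper":0.04},{"delta_pos":[0,0,0.01],"yaw":0,"gripper":0.04},{"delta_pos":[0,0,0],"yaw":0,"gripper":0.04}]'
```

```text
time_s: 58.3
ee_pos: [0.5625, -0.2168, 0.0418]
tcp_rot: [0.999, 0.042, 0.0, 0.0]
contact_force: [0.1, -0.6, -0.3]
width: 0.0489
grip_force: 31.3
time_s: 58.72
ee_pos: [0.5612, -0.1972, 0.1346]
tcp_rot: [1.0, -0.024, 0.002, 0.002]
contact_force: [-0.9, -0.6, -0.8]
width: 0.0491
grip_force: 31.7
time_s: 59.13
ee_pos: [0.5477, 0.0142, 0.1319]
tcp_rot: [1.0, -0.017, 0.0, -0.0]
contact_force: [1.7, 0.5, -1.6]
width: 0.0489
grip_force: 31.7
time_s: 59.55
ee_pos: [0.5357, 0.2178, 0.1319]
tcp_rot: [1.0, -0.017, -0.0, -0.0]
contact_force: [1.0, -0.2, -0.3]
width: 0.0491
grip_force: 31.7
time_s: 59.97
ee_pos: [0.535, 0.2147, 0.0295]
tcp_rot: [1.0, -0.017, -0.002, 0.001]
contact_force: [-0.7, -0.2, -0.2]
width: 0.0492
grip_force: 31.7
```

```bash
python3 -m crank '[{"delta_pos":[0,0.003,0.01],"yaw":0,"gripper":0.04},{"delta_pos":[0,0,0.006],"yaw":0,"gripper":0.04},{"delta_pos":[0,0,0.003],"yaw":0,"gripper":0.04},{"delta_pos":[0,0,0],"yaw":0,"gripper":0.055},{"delta_pos":[0,0,0],"yaw":0,"gripper":0.065}]'
python3 -m crank '[{"delta_pos":[0,0,0],"yaw":0,"gripper":0.065},{"delta_pos":[0,0,-0.03],"yaw":0,"gripper":0.065},{"delta_pos":[0,0,-0.02],"yaw":0,"gripper":0.065},{"delta_pos":[-0.03,0,0],"yaw":0,"gripper":0.065},{"delta_pos":[0,0,0],"yaw":0,"gripper":0.065}]'
python3 -c "
from pan import *; report(box=(.4,.62,.15,.45))"
```

```text
time_s: 60.38
ee_pos: [0.537, 0.2126, 0.0135]
tcp_rot: [1.0, -0.018, 0.0, -0.0]
contact_force: [0.2, -0.6, 0.3]
width: 0.0645
grip_force: 0.0
time_s: 60.8
ee_pos: [0.5038, 0.2145, 0.0642]
tcp_rot: [1.0, -0.017, -0.0, -0.001]
contact_force: [0.5, 0.6, -1.4]
width: 0.0652
grip_force: 0.0
tcp [0.5038 0.2145 0.0642] toolx dir deg -1.92
scene 355 [529.  213.5] [52. 96.] -0.7
side 251 [525.8 212.5] [56. 91.] 1.0
```

```bash
python3 -m crank '[{"delta_pos":[0,0.001,0.03],"yaw":0,"gripper":0.065},{"delta_pos":[0,0,0.02],"yaw":0,"gripper":0.065},{"delta_pos":[0,0,0.003],"yaw":0,"gripper":0.065},{"delta_pos":[0,0,0],"yaw":0,"gripper":0.05},{"delta_pos":[0,0,0],"yaw":0,"gripper":0.04}]' 30
python3 -m crank '[{"delta_pos":[0,0,0],"yaw":0,"gripper":0.04},{"delta_pos":[0,0,0],"yaw":0,"gripper":0.04},{"delta_pos":[0,0,0],"yaw":0,"gripper":0.04},{"delta_pos":[0,0,0],"yaw":0,"gripper":0.04}]' 30
python3 -m crank '[{"delta_pos":[0,0,-0.01],"yaw":0,"gripper":0.04},{"delta_pos":[0,0,-0.016],"yaw":0,"gripper":0.04},{"delta_pos":[0.02,0,0],"yaw":0,"gripper":0.04},{"delta_pos":[0.02,0,0],"yaw":0,"gripper":0.04},{"delta_pos":[0,0,0],"yaw":0,"gripper":0.04}]'
python3 -m crank '[{"delta_pos":[0.02,0,0],"yaw":0,"gripper":0.04},{"delta_pos":[0.02,0,0],"yaw":0,"gripper":0.04},{"delta_pos":[0.008,0,0],"yaw":0,"gripper":0.04},{"delta_pos":[0,0,0],"yaw":0,"gripper":0.04},{"delta_pos":[0,0,0],"yaw":0,"gripper":0.04}]'
python3 -m crank '[{"delta_pos":[0.004,0,0],"yaw":0,"gripper":0.04},{"delta_pos":[0.003,0,0],"yaw":0,"gripper":0.04},{"delta_pos":[0,0,0],"yaw":0,"gripper":0.04}]'
```

```text
time_s: 61.32
ee_pos: [0.507, 0.2126, 0.0105]
tcp_rot: [1.0, -0.018, 0.0, -0.0]
contact_force: [0.1, -0.8, -0.4]
width: 0.0487
grip_force: 31.9
time_s: 61.65
ee_pos: [0.5068, 0.2127, 0.0104]
tcp_rot: [1.0, -0.017, 0.0, -0.0]
contact_force: [-0.8, -0.2, -0.4]
width: 0.0496
grip_force: 31.9
time_s: 62.07
ee_pos: [0.5503, 0.2106, 0.0376]
tcp_rot: [1.0, -0.018, 0.002, -0.0]
contact_force: [-1.4, -0.3, -0.7]
width: 0.0491
grip_force: 31.9
time_s: 62.48
ee_pos: [0.5937, 0.2094, 0.0358]
tcp_rot: [1.0, -0.018, -0.0, 0.0]
contact_force: [-0.1, 0.3, -1.5]
width: 0.049
grip_force: 31.9
time_s: 62.73
ee_pos: [0.6014, 0.2093, 0.036]
tcp_rot: [1.0, -0.017, 0.0, -0.0]
contact_force: [-0.4, -0.1, -1.1]
width: 0.0489
grip_force: 31.9
```

```bash
python3 -m crank '[{"delta_pos":[0.003,0,0],"yaw":0,"gripper":0.04},{"delta_pos":[0,0,0],"yaw":0,"gripper":0.04}]'
python3 -m crank '[{"delta_pos":[0.003,0,0],"yaw":0,"gripper":0.04},{"delta_pos":[0,0,0],"yaw":0,"gripper":0.04}]'
python3 -m crank '[{"delta_pos":[0.002,0,0],"yaw":0,"gripper":0.04},{"delta_pos":[0,0,0],"yaw":0,"gripper":0.04}]'
```

```text
time_s: 62.9
ee_pos: [0.6021, 0.2094, 0.0352]
tcp_rot: [1.0, -0.017, -0.002, 0.0]
contact_force: [-6.5, 0.4, 1.3]
width: 0.0491
grip_force: 32.2
time_s: 63.07
ee_pos: [0.6025, 0.21, 0.0346]
tcp_rot: [1.0, -0.017, -0.005, 0.0]
contact_force: [-16.7, 0.6, 6.7]
width: 0.0494
grip_force: 32.8
time_s: 63.23
ee_pos: [0.6032, 0.21, 0.0343]
tcp_rot: [1.0, -0.016, -0.006, 0.001]
contact_force: [-21.1, -0.0, 7.9]
width: 0.049
grip_force: 33.1
```

```bash
python3 -m crank '[{"delta_pos":[0.001,0,-0.004],"yaw":0,"gripper":0.04},{"delta_pos":[0.001,0,-0.004],"yaw":0,"gripper":0.04}]'
python3 -m crank '[{"delta_pos":[0.001,0,-0.004],"yaw":0,"gripper":0.04},{"delta_pos":[0.001,0,-0.004],"yaw":0,"gripper":0.04},{"delta_pos":[0,0,0],"yaw":0,"gripper":0.04}]'
sed -i 's/-.08)&/-.1)\&/; s/+.05)&/+.075)\&/' tilt2.py; python3 tilt2.py
```

```text
time_s: 63.4
ee_pos: [0.605, 0.2097, 0.0409]
tcp_rot: [1.0, -0.016, -0.006, 0.001]
contact_force: [-14.3, -0.2, -5.1]
width: 0.0491
grip_force: 32.3
time_s: 63.65
ee_pos: [0.6091, 0.2094, 0.0503]
tcp_rot: [1.0, -0.017, -0.004, 0.001]
contact_force: [-10.6, 0.8, -2.5]
width: 0.0491
grip_force: 32.0
side tcp [0.6091 0.2094 0.0503] 273 xz rect c [619.  52.] size [31. 93.] ang 74.4 y 0.179 0.236 zmax 0.076
  top x [0.578 0.6  ]
scene tcp [0.6091 0.2094 0.0503] 534 xz rect c [637.  66.] size [76. 89.] ang 48.4 y 0.176 0.242 zmax 0.123
  top x [0.628 0.629]
```

```bash
python3 -m crank '[{"delta_pos":[0.002,0,-0.005],"yaw":0,"gripper":0.04},{"delta_pos":[0.002,0,-0.006],"yaw":0,"gripper":0.04},{"delta_pos":[0.003,0,-0.006],"yaw":0,"gripper":0.04},{"delta_pos":[0.003,0,-0.005],"yaw":0,"gripper":0.04},{"delta_pos":[0,0,0],"yaw":0,"gripper":0.04}]'
python3 tilt2.py
python3 -m crank '[{"delta_pos":[0.005,0,-0.005],"yaw":0,"gripper":0.04},{"delta_pos":[0.006,0,-0.004],"yaw":0,"gripper":0.04},{"delta_pos":[0.006,0,-0.003],"yaw":0,"gripper":0.04},{"delta_pos":[0,0,0],"yaw":0,"gripper":0.04}]'
python3 tilt2.py
```

```text
time_s: 64.17
ee_pos: [0.6215, 0.2087, 0.0736]
tcp_rot: [1.0, -0.017, -0.002, 0.0]
contact_force: [-7.4, -0.3, -0.2]
width: 0.049
grip_force: 31.6
side tcp [0.6215 0.2087 0.0736] 247 xz rect c [626.  77.] size [38. 94.] ang 56.3 y 0.175 0.236 zmax 0.107
  top x [0.587 0.603]
scene tcp [0.6215 0.2087 0.0736] 641 xz rect c [639.  78.] size [ 61. 100.] ang 35.8 y 0.175 0.243 zmax 0.137
  top x [0.633 0.634]
time_s: 64.6
ee_pos: [0.6389, 0.2084, 0.086]
tcp_rot: [1.0, -0.017, -0.002, -0.0]
contact_force: [-8.5, 0.3, 3.6]
width: 0.0489
grip_force: 30.8
side tcp [0.6389 0.2084 0.086 ] 210 xz rect c [629.  85.] size [24. 91.] ang 37.3 y 0.178 0.236 zmax 0.128
  top x [0.604 0.613]
scene tcp [0.6389 0.2084 0.086 ] 618 xz rect c [648.  86.] size [52. 98.] ang 26.3 y 0.175 0.241 zmax 0.138
  top x [0.65  0.651]
```

```bash
python3 -m crank '[{"delta_pos":[-0.004,0,0],"yaw":0,"gripper":0.04},{"delta_pos":[0,0,0.007],"yaw":0,"gripper":0.04},{"delta_pos":[0,0,0.007],"yaw":0,"gripper":0.04},{"delta_pos":[0.004,0,0],"yaw":0,"gripper":0.04},{"delta_pos":[0,0,0],"yaw":0,"gripper":0.04}]'
python3 -m crank '[{"delta_pos":[0.005,0,-0.002],"yaw":0,"gripper":0.04},{"delta_pos":[0.005,0,-0.001],"yaw":0,"gripper":0.04},{"delta_pos":[0.005,0,-0.001],"yaw":0,"gripper":0.04},{"delta_pos":[0,0,0],"yaw":0,"gripper":0.04}]'
python3 tilt2.py
```

```text
time_s: 65.12
ee_pos: [0.6392, 0.2077, 0.0703]
tcp_rot: [1.0, -0.017, -0.002, 0.0]
contact_force: [-4.0, -0.6, -2.2]
width: 0.0488
grip_force: 31.5
time_s: 65.45
ee_pos: [0.6557, 0.2073, 0.0757]
tcp_rot: [1.0, -0.018, -0.0, -0.0]
contact_force: [-4.7, 0.2, 1.0]
width: 0.0486
grip_force: 30.7
side tcp [0.6557 0.2073 0.0757] 212 xz rect c [639.  76.] size [25. 95.] ang 19.2 y 0.177 0.233 zmax 0.123
  top x [0.616 0.636]
scene tcp [0.6557 0.2073 0.0757] 468 xz rect c [657.  84.] size [49. 91.] ang 17.1 y 0.174 0.241 zmax 0.135
  top x [0.667 0.667]
```

```bash
python3 -m crank '[{"delta_pos":[0.003,0,0.005],"yaw":0,"gripper":0.04},{"delta_pos":[0,0,0.006],"yaw":0,"gripper":0.04},{"delta_pos":[0,0,0.005],"yaw":0,"gripper":0.04},{"delta_pos":[0,0,0],"yaw":0,"gripper":0.04}]'
python3 tilt2.py|head -1
python3 -m crank '[{"delta_pos":[0.004,0,0],"yaw":0,"gripper":0.04},{"delta_pos":[0.004,0,0],"yaw":0,"gripper":0.04},{"delta_pos":[0.003,0,0],"yaw":0,"gripper":0.04},{"delta_pos":[0,0,0],"yaw":0,"gripper":0.04}]'
python3 tilt2.py
```

```text
time_s: 65.88
ee_pos: [0.6591, 0.2073, 0.0599]
tcp_rot: [1.0, -0.017, 0.001, -0.0]
contact_force: [-0.5, 1.1, 1.9]
width: 0.0485
grip_force: 30.6
side tcp [0.6591 0.2073 0.0599] 204 xz rect c [639.  66.] size [25. 91.] ang 15.9 y 0.177 0.234 zmax 0.108
time_s: 66.32
ee_pos: [0.6697, 0.2066, 0.0594]
tcp_rot: [1.0, -0.018, -0.0, 0.0]
contact_force: [-4.5, 1.1, 1.7]
width: 0.0482
grip_force: 30.6
side tcp [0.6697 0.2066 0.0594] 234 xz rect c [649.  68.] size [27. 85.] ang 8.0 y 0.174 0.233 zmax 0.111
  top x [0.631 0.655]
scene tcp [0.6697 0.2066 0.0594] 260 xz rect c [672.  91.] size [37. 89.] ang 1.4 y 0.176 0.24 zmax 0.136
  top x [0.679 0.688]
```

```bash
python3 -m crank '[{"delta_pos":[0.003,0,0.001],"yaw":0,"gripper":0.04},{"delta_pos":[0.002,0,0.001],"yaw":0,"gripper":0.04},{"delta_pos":[0,0,0],"yaw":0,"gripper":0.04}]'
python3 tilt2.py | head -1
python3 -m crank '[{"delta_pos":[0,0,0],"yaw":0,"gripper":0.05},{"delta_pos":[0,0,0],"yaw":0,"gripper":0.056},{"delta_pos":[0,0,0],"yaw":0,"gripper":0.062},{"delta_pos":[0,0,0],"yaw":0,"gripper":0.062},{"delta_pos":[0,0,-0.02],"yaw":0,"gripper":0.062}]'
python3 -m crank '[{"delta_pos":[0,0,-0.04],"yaw":0,"gripper":0.062},{"delta_pos":[0,0,-0.04],"yaw":0,"gripper":0.062},{"delta_pos":[0,0,0],"yaw":0,"gripper":0.062}]' 
python3 tilt2.py
```

```text
time_s: 66.67
ee_pos: [0.6746, 0.2064, 0.0575]
tcp_rot: [1.0, -0.018, -0.0, 0.0]
contact_force: [-3.1, 0.0, 0.7]
width: 0.0476
grip_force: 30.2
side tcp [0.6746 0.2064 0.0575] 265 xz rect c [652.  67.] size [28. 84.] ang 4.3 y 0.173 0.234 zmax 0.109
time_s: 67.18
ee_pos: [0.6723, 0.2058, 0.0741]
tcp_rot: [1.0, -0.017, -0.003, 0.001]
contact_force: [-0.9, -0.4, -1.1]
width: 0.0619
grip_force: 0.0
time_s: 67.43
ee_pos: [0.6785, 0.2078, 0.1676]
tcp_rot: [1.0, -0.018, 0.006, -0.002]
contact_force: [1.4, 0.5, 1.9]
width: 0.0617
grip_force: 0.0
side tcp [0.6785 0.2078 0.1676] 291 xz rect c [660.  67.] size [41. 82.] ang 1.1 y 0.178 0.237 zmax 0.108
  top x [0.643 0.667]
scene tcp [0.6785 0.2078 0.1676] 450 xz rect c [656.  73.] size [55. 66.] ang 21.5 y 0.174 0.241 zmax 0.108
  top x [0.645 0.67 ]
```

```bash
python3 -m crank '[{"delta_pos":[-0.04,0,0],"yaw":0,"gripper":0.065},{"delta_pos":[-0.04,0,0],"yaw":0,"gripper":0.065},{"delta_pos":[-0.04,0.02,0],"yaw":0,"gripper":0.065},{"delta_pos":[-0.019,0.04,0],"yaw":0,"gripper":0.065},{"delta_pos":[0,0.04,0],"yaw":0,"gripper":0.065}]' >/dev/null
for i in 1 2; do python3 -m crank '[{"delta_pos":[0,0.04,0],"yaw":0,"gripper":0.065},{"delta_pos":[0,0.04,0],"yaw":0,"gripper":0.065},{"delta_pos":[0,0.04,0],"yaw":0,"gripper":0.065},{"delta_pos":[0,0.04,0],"yaw":0,"gripper":0.065},{"delta_pos":[0,0.038,0],"yaw":0,"gripper":0.065}]' >/dev/null; done
python3 -m crank '[{"delta_pos":[0,0,0.03],"yaw":-1.5,"gripper":0.065},{"delta_pos":[0,0,0.03],"yaw":0,"gripper":0.065},{"delta_pos":[0,0,0],"yaw":0,"gripper":0.065},{"delta_pos":[0,0,0],"yaw":0,"gripper":0.065},{"delta_pos":[0,0,0],"yaw":0,"gripper":0.065}]'
python3 -c "
from pan import *; report(z0=.054,cams=('side',),box=(.48,.62,-.34,-.06))"
```

```text
time_s: 69.2
ee_pos: [0.5224, -0.2803, 0.0985]
tcp_rot: [1.0, -0.004, 0.0, 0.0]
contact_force: [-0.1, 0.7, 0.8]
width: 0.0652
grip_force: 0.0
tcp [ 0.5224 -0.2803  0.0985] toolx dir deg -0.47
side 509 [ 543.5 -285.6] [53. 91.] 0.4
```

```bash
python3 -m crank '[{"delta_pos":[0,0.0075,0.025],"yaw":0,"gripper":0.065},{"delta_pos":[0,0,0.02],"yaw":0,"gripper":0.065},{"delta_pos":[0,0,0.012],"yaw":0,"gripper":0.065},{"delta_pos":[0,0,0],"yaw":0,"gripper":0.065},{"delta_pos":[0,0,0],"yaw":0,"gripper":0.05}]'
python3 -m crank '[{"delta_pos":[0,0,0],"yaw":0,"gripper":0.04},{"delta_pos":[0,0,0],"yaw":0,"gripper":0.04},{"delta_pos":[0,0,0],"yaw":0,"gripper":0.04},{"delta_pos":[0,0,0],"yaw":0,"gripper":0.04},{"delta_pos":[0,0,0],"yaw":0,"gripper":0.04}]' 30
python3 -m crank '[{"delta_pos":[0,0,-0.02],"yaw":0,"gripper":0.04},{"delta_pos":[0,0,-0.035],"yaw":0,"gripper":0.04},{"delta_pos":[0,0,-0.035],"yaw":1.5,"gripper":0.04},{"delta_pos":[-0.002,-0.02,0],"yaw":0,"gripper":0.04},{"delta_pos":[-0.002,-0.04,0],"yaw":0,"gripper":0.04}]' >/dev/null
for i in 1 2; do python3 -m crank '[{"delta_pos":[-0.002,-0.041,0],"yaw":0,"gripper":0.04},{"delta_pos":[-0.002,-0.041,0],"yaw":0,"gripper":0.04},{"delta_pos":[-0.002,-0.041,0],"yaw":0,"gripper":0.04},{"delta_pos":[-0.002,-0.041,0],"yaw":0,"gripper":0.04},{"delta_pos":[-0.002,-0.041,0],"yaw":0,"gripper":0.04}]' >/dev/null; done
python3 -m crank '[{"delta_pos":[-0.002,-0.041,0],"yaw":0,"gripper":0.04},{"delta_pos":[-0.002,-0.041,0],"yaw":0,"gripper":0.04},{"delta_pos":[-0.002,-0.041,0],"yaw":0,"gripper":0.04},{"delta_pos":[0,0,0],"yaw":0,"gripper":0.04},{"delta_pos":[0,0,0],"yaw":0,"gripper":0.04}]'
python3 tilt2.py; python3 -c "from pan import *; report(cams=())"
```

```text
time_s: 69.67
ee_pos: [0.5225, -0.2879, 0.0416]
tcp_rot: [1.0, -0.004, 0.0, 0.0]
contact_force: [0.4, -0.9, 0.2]
width: 0.0538
grip_force: 0.0
time_s: 70.08
ee_pos: [0.523, -0.2884, 0.0423]
tcp_rot: [1.0, -0.004, 0.001, 0.0]
contact_force: [-1.2, 1.8, 6.9]
width: 0.0492
grip_force: 32.7
time_s: 71.75
ee_pos: [0.5116, 0.3087, 0.1307]
tcp_rot: [1.0, -0.015, -0.0, -0.0]
contact_force: [0.5, -1.0, -1.8]
width: 0.0488
grip_force: 31.9
side tcp [0.5116 0.3087 0.1307] 116 xz rect c [531. 130.] size [20. 89.] ang 89.9 y 0.279 0.311 zmax 0.14
  top x [0.488 0.571]
scene tcp [0.5116 0.3087 0.1307] 129 xz rect c [547. 129.] size [25. 77.] ang 85.8 y 0.279 0.331 zmax 0.14
  top x [0.523 0.583]
tcp [0.5129 0.3048 0.1308] toolx dir deg -2.02
```

```bash
python3 -m crank '[{"delta_pos":[0,0,0.035],"yaw":0,"gripper":0.04},{"delta_pos":[0,0,0.035],"yaw":0,"gripper":0.04},{"delta_pos":[0,0,0.021],"yaw":0,"gripper":0.04},{"delta_pos":[0,0,0],"yaw":0,"gripper":0.04},{"delta_pos":[0.02,0,0],"yaw":0,"gripper":0.04}]'
python3 -m crank '[{"delta_pos":[0.02,0,0],"yaw":0,"gripper":0.04},{"delta_pos":[0.02,0,0],"yaw":0,"gripper":0.04},{"delta_pos":[0.02,0,0],"yaw":0,"gripper":0.04},{"delta_pos":[0.006,0,0],"yaw":0,"gripper":0.04},{"delta_pos":[0,0,0],"yaw":0,"gripper":0.04}]'
python3 -m crank '[{"delta_pos":[0.003,0,0],"yaw":0,"gripper":0.04},{"delta_pos":[0.002,0,0],"yaw":0,"gripper":0.04},{"delta_pos":[0,0,0],"yaw":0,"gripper":0.04}]'
python3 -m crank '[{"delta_pos":[0.003,0,0],"yaw":0,"gripper":0.04},{"delta_pos":[0,0,0],"yaw":0,"gripper":0.04}]'
```

```text
time_s: 72.27
ee_pos: [0.5296, 0.3038, 0.0391]
tcp_rot: [1.0, -0.017, -0.002, 0.001]
contact_force: [0.9, 1.6, -1.4]
width: 0.0488
grip_force: 31.9
time_s: 72.68
ee_pos: [0.6011, 0.3009, 0.0413]
tcp_rot: [1.0, -0.019, 0.001, -0.0]
contact_force: [-0.6, -0.6, -0.8]
width: 0.049
grip_force: 31.9
time_s: 72.93
ee_pos: [0.6033, 0.3025, 0.0402]
tcp_rot: [1.0, -0.017, -0.0, -0.0]
contact_force: [-0.8, -0.2, -1.4]
width: 0.0489
grip_force: 31.9
time_s: 73.1
ee_pos: [0.6049, 0.3029, 0.0395]
tcp_rot: [1.0, -0.017, -0.002, 0.0]
contact_force: [-4.5, 0.6, 0.2]
width: 0.0491
grip_force: 32.0
```

```bash
python3 -m crank '[{"delta_pos":[0.002,0,0.001],"yaw":0,"gripper":0.04},{"delta_pos":[0.002,0,0.001],"yaw":0,"gripper":0.04},{"delta_pos":[0.001,0,0],"yaw":0,"gripper":0.04}]'
python3 -m crank '[{"delta_pos":[0.001,0,-0.004],"yaw":0,"gripper":0.04},{"delta_pos":[0.001,0,-0.004],"yaw":0,"gripper":0.04},{"delta_pos":[0.001,0,-0.004],"yaw":0,"gripper":0.04},{"delta_pos":[0.001,0,-0.004],"yaw":0,"gripper":0.04},{"delta_pos":[0,0,0],"yaw":0,"gripper":0.04}]'
python3 tilt2.py
python3 -m crank '[{"delta_pos":[0.002,0,-0.005],"yaw":0,"gripper":0.04},{"delta_pos":[0.002,0,-0.006],"yaw":0,"gripper":0.04},{"delta_pos":[0.003,0,-0.006],"yaw":0,"gripper":0.04},{"delta_pos":[0.003,0,-0.005],"yaw":0,"gripper":0.04},{"delta_pos":[0,0,0],"yaw":0,"gripper":0.04}]'
python3 tilt2.py
```

```text
time_s: 73.35
ee_pos: [0.6055, 0.3035, 0.0364]
tcp_rot: [1.0, -0.016, -0.005, 0.001]
contact_force: [-25.1, -1.4, 10.2]
width: 0.0491
grip_force: 33.1
time_s: 73.77
ee_pos: [0.6119, 0.3032, 0.0529]
tcp_rot: [1.0, -0.016, -0.003, 0.0]
contact_force: [-9.5, 0.3, -1.9]
width: 0.0491
grip_force: 31.8
side tcp [0.6119 0.3032 0.0529] 256 xz rect c [623.  52.] size [29. 91.] ang 76.4 y 0.269 0.333 zmax 0.075
  top x [0.582 0.607]
scene tcp [0.6119 0.3032 0.0529] 515 xz rect c [639.  63.] size [67. 89.] ang 49.5 y 0.27 0.336 zmax 0.118
  top x [0.626 0.627]
time_s: 74.28
ee_pos: [0.6244, 0.3021, 0.0761]
tcp_rot: [1.0, -0.017, -0.001, 0.0]
contact_force: [-6.7, -0.6, 0.3]
width: 0.0489
grip_force: 31.3
side tcp [0.6244 0.3021 0.0761] 233 xz rect c [632.  76.] size [39. 99.] ang 55.6 y 0.272 0.331 zmax 0.112
  top x [0.597 0.614]
scene tcp [0.6244 0.3021 0.0761] 605 xz rect c [643.  78.] size [ 60. 101.] ang 37.3 y 0.268 0.336 zmax 0.135
  top x [0.635 0.638]
```

```bash
python3 -m crank '[{"delta_pos":[-0.004,0,0],"yaw":0,"gripper":0.04},{"delta_pos":[0,0,0.006],"yaw":0,"gripper":0.04},{"delta_pos":[0,0,0.006],"yaw":0,"gripper":0.04},{"delta_pos":[0.004,0,0],"yaw":0,"gripper":0.04},{"delta_pos":[0,0,0],"yaw":0,"gripper":0.04}]'
python3 -m crank '[{"delta_pos":[0.005,0,-0.004],"yaw":0,"gripper":0.04},{"delta_pos":[0.005,0,-0.003],"yaw":0,"gripper":0.04},{"delta_pos":[0.006,0,-0.003],"yaw":0,"gripper":0.04},{"delta_pos":[0,0,0],"yaw":0,"gripper":0.04}]'
python3 tilt2.py
python3 -m crank '[{"delta_pos":[0.006,0,-0.001],"yaw":0,"gripper":0.04},{"delta_pos":[0.006,0,0],"yaw":0,"gripper":0.04},{"delta_pos":[0.005,0,0],"yaw":0,"gripper":0.04},{"delta_pos":[0,0,0],"yaw":0,"gripper":0.04}]'
python3 tilt2.py
```

```text
time_s: 74.8
ee_pos: [0.6237, 0.3016, 0.0626]
tcp_rot: [1.0, -0.017, -0.002, 0.001]
contact_force: [-9.1, -0.2, 3.1]
width: 0.0489
grip_force: 31.8
time_s: 75.13
ee_pos: [0.641, 0.3019, 0.0739]
tcp_rot: [1.0, -0.017, -0.001, -0.0]
contact_force: [-7.2, 1.0, 3.9]
width: 0.0481
grip_force: 30.6
side tcp [0.641  0.3019 0.0739] 191 xz rect c [633.  69.] size [25. 93.] ang 39.0 y 0.273 0.333 zmax 0.112
  top x [0.607 0.616]
scene tcp [0.641  0.3019 0.0739] 528 xz rect c [649.  83.] size [60. 96.] ang 25.2 y 0.269 0.336 zmax 0.139
  top x [0.653 0.656]
time_s: 75.57
ee_pos: [0.6591, 0.3006, 0.0744]
tcp_rot: [1.0, -0.018, -0.0, -0.0]
contact_force: [-3.6, 2.3, -0.2]
width: 0.0483
grip_force: 30.9
side tcp [0.6591 0.3006 0.0744] 201 xz rect c [643.  71.] size [25. 98.] ang 21.1 y 0.27 0.331 zmax 0.12
  top x [0.622 0.638]
scene tcp [0.6591 0.3006 0.0744] 429 xz rect c [658.  81.] size [57. 85.] ang 20.3 y 0.268 0.334 zmax 0.13
  top x [0.667 0.671]
```

```bash
python3 -m crank '[{"delta_pos":[0.003,0,0.005],"yaw":0,"gripper":0.04},{"delta_pos":[0,0,0.005],"yaw":0,"gripper":0.04},{"delta_pos":[0,0,0.003],"yaw":0,"gripper":0.04},{"delta_pos":[0,0,0],"yaw":0,"gripper":0.04}]'
python3 -m crank '[{"delta_pos":[0.004,0,0],"yaw":0,"gripper":0.04},{"delta_pos":[0.004,0,0],"yaw":0,"gripper":0.04},{"delta_pos":[0.003,0,0],"yaw":0,"gripper":0.04},{"delta_pos":[0,0,0],"yaw":0,"gripper":0.04}]'
python3 tilt2.py
```

```text
time_s: 76.0
ee_pos: [0.6635, 0.3005, 0.0635]
tcp_rot: [1.0, -0.018, 0.002, -0.001]
contact_force: [-1.8, 0.2, 9.5]
width: 0.0481
grip_force: 30.0
time_s: 76.33
ee_pos: [0.6734, 0.2999, 0.0617]
tcp_rot: [1.0, -0.018, 0.0, -0.0]
contact_force: [-1.4, 0.4, 4.5]
width: 0.0474
grip_force: 30.1
side tcp [0.6734 0.2999 0.0617] 197 xz rect c [651.  67.] size [27. 82.] ang 6.9 y 0.268 0.33 zmax 0.108
  top x [0.636 0.657]
scene tcp [0.6734 0.2999 0.0617] 225 xz rect c [670.  86.] size [107.  36.] ang 78.9 y 0.269 0.327 zmax 0.138
  top x [0.682 0.691]
```

```bash
python3 -m crank '[{"delta_pos":[0.003,0,0.001],"yaw":0,"gripper":0.04},{"delta_pos":[0.002,0,0],"yaw":0,"gripper":0.04},{"delta_pos":[0,0,0],"yaw":0,"gripper":0.04}]'
python3 tilt2.py | head -1
python3 -m crank '[{"delta_pos":[0,0,0],"yaw":0,"gripper":0.05},{"delta_pos":[0,0,0],"yaw":0,"gripper":0.056},{"delta_pos":[0,0,0],"yaw":0,"gripper":0.062},{"delta_pos":[0,0,0],"yaw":0,"gripper":0.062},{"delta_pos":[0,0,-0.02],"yaw":0,"gripper":0.062}]' >/dev/null
python3 -m crank '[{"delta_pos":[0,0,-0.04],"yaw":0,"gripper":0.062},{"delta_pos":[0,0,-0.04],"yaw":0,"gripper":0.062},{"delta_pos":[0,0,-0.03],"yaw":0,"gripper":0.062},{"delta_pos":[0,0,0],"yaw":0,"gripper":0.062}]' 
python3 tilt2.py
python3 -m crank '[{"delta_pos":[-0.04,0,0],"yaw":0,"gripper":0.062},{"delta_pos":[-0.04,0,0],"yaw":0,"gripper":0.062},{"delta_pos":[-0.04,0,0],"yaw":0,"gripper":0.062},{"delta_pos":[-0.02,0,-0.03],"yaw":0,"gripper":0.062},{"delta_pos":[0,0,0],"yaw":0,"gripper":0.062}]' 
python3 -c "
from h import *
img,P,K,T=snap('side','fin.png'); cv2.imwrite('pics/finc.png',cv2.resize(cv2.cvtColor(img[110:370,180:400],cv2.COLOR_RGB2BGR),None,fx=2.3,fy=2.3))
img,P,K,T=snap('scene','fin2.png'); cv2.imwrite('pics/fin2c.png',cv2.resize(cv2.cvtColor(img[150:320,100:410],cv2.COLOR_RGB2BGR),None,fx=2.5,fy=2.5))"
```

```text
time_s: 76.68
ee_pos: [0.6779, 0.2998, 0.0605]
tcp_rot: [1.0, -0.018, -0.0, -0.0]
contact_force: [-2.1, 1.5, 1.8]
width: 0.0466
grip_force: 30.3
side tcp [0.6779 0.2998 0.0605] 221 xz rect c [655.  67.] size [27. 82.] ang 3.1 y 0.269 0.326 zmax 0.108
time_s: 77.53
ee_pos: [0.6807, 0.301, 0.1997]
tcp_rot: [1.0, -0.018, 0.005, -0.003]
contact_force: [0.7, 0.7, 0.6]
width: 0.0623
grip_force: 0.0
side tcp [0.6807 0.301  0.1997] 251 xz rect c [657.  67.] size [83. 26.] ang 88.2 y 0.271 0.33 zmax 0.108
  top x [0.647 0.67 ]
scene tcp [0.6807 0.301  0.1997] 427 xz rect c [661.  74.] size [52. 67.] ang 23.2 y 0.267 0.334 zmax 0.108
  top x [0.649 0.672]
time_s: 78.05
ee_pos: [0.5337, 0.3066, 0.2235]
tcp_rot: [1.0, -0.015, -0.0, -0.001]
contact_force: [2.1, 1.4, 2.1]
width: 0.062
grip_force: 0.0
```

View pics/finc.png

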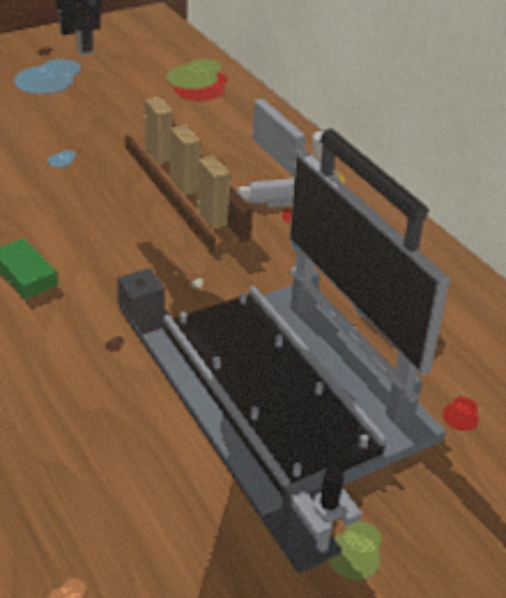

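View pics/fin2c.png

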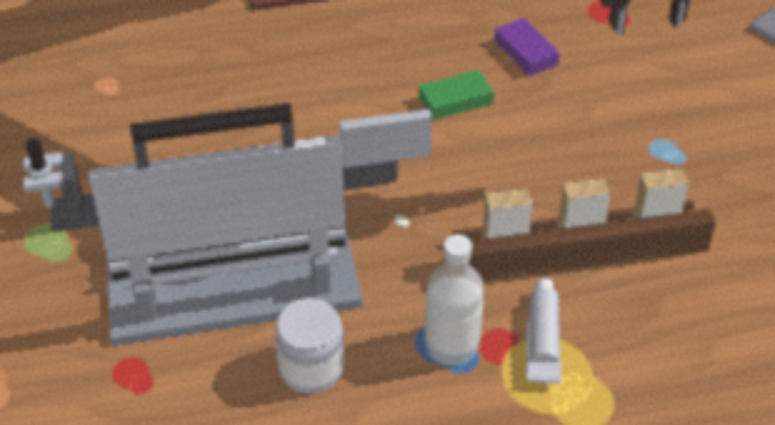

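Both views show three panels standing in the trough (side crop around (158,130), (184,160), (213,190)), the pin upright in its notch (330,490), the jaw open, the bystanders in place and the robot clear. I'm handing in the job.

```bash
python3 -c "
from plant import robot; print(robot.close_job())"
```

```text
the job is handed in; nothing more can be done
None
```

I handed the job in at about 78 s, with the pin in its notch, two full strokes given, the jaw fully open, all three panels standing on the ledge and the bottle, can and tube still in place; the middle panel had shifted about 15 mm and turned about 6° before the second stroke but stayed within the limits, and no verdict came back.

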